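# Wedge a loose tube rack tight on the shaker

### The job

The tube rack is loose on the shaker tray: pack the gap between the rack and the grey end stop by standing blue spacers against the rack, as many as it takes (one or two; the wedge takes up at most 28 mm), then push the orange wedge down between the last spacer and the end stop until you feel it bite and the rack is pushed snugly back against the tray's back wall. Do not force it (nothing near 60 N), keep both tubes standing in the rack, and leave the brown stain bottle alone. Finish while still gripping the wedge and keeping it pressed in place; do not let go.

Things in the scene. Friction and masses are not known exactly. Their poses are not given: they have to be found in the camera images.
- shaker: Flat white bench shaker with aluminium tray, fixed, 138 x 190 mm (x, y). Origin: centre of its underside; z up, +x towards the tray's back wall. Tray floor at z = 14 mm. Back wall: inner face x = +62 mm, top z = 40 mm. Side rims (inner faces y = +-86 mm, top z = 24 mm) guide the rack. The end stop closes the front (-x) end.
- stop: Grey end stop on the tray: plate 10 mm thick, 62 mm wide (y), 40 mm tall, with a round steel nose (10 mm diameter, flush with the +x face) along its top. Axes as the shaker's. Origin: on the tray floor, middle of its +x face; at shaker y = -54 mm. Locked, does not yield; shaker x = -35 to -57 mm, other each time. Gap to fill there with the rack home = -2 mm minus that x, so 33 to 55 mm.
- rack: Clear tube rack, 64 x 168 x 58 mm, loose on the tray, axes as the shaker's. Origin: centre of its underside. Home (against the back wall) this is at shaker x = +30 mm; it starts up to 6 mm short of that, which makes the gap smaller. A push of a few newtons slides it. Its front and middle bars are 47 mm high; only its ends (y = +-84 mm) reach 58 mm.
- tube_red: Sample tube with red cap, 16 mm wide, 78 mm tall, standing in a hole of the rack's rear row. Origin: centre of its bottom.
- tube_green: Sample tube with green cap, 16 mm wide, 78 mm tall, standing in a hole of the rack's rear row. Origin: centre of its bottom.
- spacer_1: Blue spacer standing on the worktop: block 16 (x) x 44 (y) x 50 mm tall, with a grey grip fin on top, 6 (x) x 32 mm (y), z = 50 to 92 mm. Origin: centre of its underside; z up. Grip the fin across its 32 mm (along y), so that a neighbour is not in the fingers' way, deep and firmly or the block swings. It goes in front of the stop's middle. 50 g.
- spacer_2: Second blue spacer block, the same as spacer_1.
- wedge: Orange wedge, 44 mm wide (y), point down in a steel stand, z up. Origin: level of its tip, under the middle of its fin. Flat face x = +14 mm (goes to the spacers); the slope (to the stop's nose) runs from x = +10 at z = 0 to x = -16 mm at z = 40. Fin as on the spacers, 6 x 32 mm, z = 40 to 82. Fills 8 to 28 mm; its tip ends about (gap - 4) / 0.65 mm below the stop's top. Push with 10 to 15 N.
- wedge_stand: Dark steel stand that holds the wedge, 54 x 54 mm, 28 mm high, fixed. Axes as the wedge's in it; the wedge's tip rests 6 mm above the worktop.
- hanging_packs: Refill packs hanging over the worktop, out of the way to the left of the work. Origin: near their lowest point, 474 mm above the worktop; they spread upwards (x = 0.52 to 0.56, y = -0.1 to 0.21). Do not lift the hand high near them.
- stain_bottle: Brown stain bottle with black cap, 36 mm wide, 87 mm tall. Bystander, leave alone. Origin: centre of its underside.

How it is judged:
On the way, in this order (a step that is already met when the one before it is completed fails the run):
1. a spacer stands on the tray in the gap between end stop and rack (((x of spacer_1 in the frame of stop above 0.005 m and x of spacer_1 in the frame of rack below -0.036 m and y of spacer_1 in the frame of stop between -0.03 and 0.03 m and z of spacer_1 in the frame of shaker below 0.019 m and angle between spacer_1's own z axis and vertical below 0.12 rad) or (x of spacer_2 in the frame of stop above 0.005 m and x of spacer_2 in the frame of rack below -0.036 m and y of spacer_2 in the frame of stop between -0.03 and 0.03 m and z of spacer_2 in the frame of shaker below 0.019 m and angle between spacer_2's own z axis and vertical below 0.12 rad))), for 0.2 s.
2. the wedge is pressed in beside the end stop and squeezes the spacers against the rack, the rack home (x of wedge in the frame of stop above -0.01 m and z of wedge in the frame of stop below 0.036 m and y of wedge in the frame of stop between -0.03 and 0.03 m and angle between wedge's own z axis and vertical below 0.15 rad and contact force between wedge and stop above 3 N and (contact force between rack and spacer_1 above 1 N or contact force between rack and spacer_2 above 1 N) and x of rack in the frame of shaker above 0.0265 m), for 0.1 s.
At the end, for the whole second after the job is handed in: A spacer or two stand on the tray between stop and rack; the wedge, upright within 0.15 rad and 4 mm or more below the stop's top, presses on the stop (over 3 N), a spacer on the rack (over 1 N); rack within 3.5 mm of home, tubes standing in it, fingers still gripping the wedge (over 3 N) (all of step 2 and ((x of spacer_1 in the frame of stop above 0.005 m and x of spacer_1 in the frame of rack below -0.036 m and y of spacer_1 in the frame of stop between -0.03 and 0.03 m and z of spacer_1 in the frame of shaker below 0.019 m and angle between spacer_1's own z axis and vertical below 0.12 rad) or (x of spacer_2 in the frame of stop above 0.005 m and x of spacer_2 in the frame of rack below -0.036 m and y of spacer_2 in the frame of stop between -0.03 and 0.03 m and z of spacer_2 in the frame of shaker below 0.019 m and angle between spacer_2's own z axis and vertical below 0.12 rad)) and angle between each of tube_red, tube_green's own z axis and vertical below 0.25 rad and z of each of tube_red, tube_green in the frame of rack below 0.012 m and contact force between the fingers and wedge above 3 N); the arm keeps its last pose, push and grip.
It fails at once if the wedge is forced: it presses on the end stop with more than 60 N (contact force between wedge and stop above 60 N).
It fails at once if the stain bottle is pushed about (over 30 mm) (distance of stain_bottle from where it was at the start of the episode above 0.03 m).
It also fails if it takes over 54 s, if anything falls off the work surface, if the arm or the gripper's body presses on something with over 40 N, if the wrist force passes 120 N, or if a joint passes its speed limit or range.

### The arm

A 6-joint arm with a two-finger parallel gripper is mounted at the origin on a cart in front of the work surface, level with it; the furniture and walls round the work are solid. World frame = base frame: x ahead of the robot, y to its left, z up, the work surface at z = 0. Lengths are in m, angles in rad, forces in N, time in s.
With the tool pointing down it reaches from about 0.3 to 0.875 m from the base axis. Payload 6.4 kg.
Tool frame: the origin (TCP) lies midway between the tips of the shut fingers; the grasp point (between the pads) lies 19 mm behind it (ctrl.tcp_to_grasp is the distance from the TCP to the grasp point, in m); z points along the fingers, y is the direction in which the jaws open and shut (so a half turn about z gives the same grasp; the last joint's range is limited). The gripper opens to 85 mm and grips with 20 to 120 N. Pads are 22 mm wide; open, the fingers measure 114 mm over their backs; the gripper's body (76 mm by 85 mm) begins 54 mm behind the grasp point. The pads swing forward as they close: fully open they stand 13 mm farther back than shut.
Start: joints at [1.095, 0.181, 1.607, -0, 1.354, -0.206], TCP at [0.153, 0.554, 0.198] pointing down, gripper open.
Joint ranges: [-2.99, 2.99], [-0.89, 2.07], [0.3, 2.58], [-1.14, 4.28], [0, 2.63], [-3.12, 3.12]. Speed limits (rad/s): [2.57, 2.57, 3.01, 3.14, 3.14, 3.14].

### API

Orientations are given as a unit quaternion [w, x, y, z].
In Python, from bench import monitor, imaging, order, spotter, ctrl gives the robot as it stands.
- The arm moves only by the shell command python3 -m pendant 'ROWS'. ROWS is JSON, a list that holds one entry, the list of rows, each a list of 5 numbers: the shift along the world's x, y, z in mm, then the turn about the world's z in degrees, then the finger opening in mm, from 0 to 85.4. A call has 1 to 8 rows; each row shifts and turns the commanded pose from where the row before left it; what a row does not reach is not made up. A row lasts 1/8 s, in which the tool goes at most 62.5 mm and 10.7 degrees, less where a joint would pass 70% of its speed; a pose out of reach is approached as far as the arm can. A call with a gripper value outside its range is refused whole. The fingers move at their own pace and stop on an object; the grip force is fixed at half the most. Time passes only in rows, so rows that do not move let the fingers close. It gives the time, the measured TCP pose, the force and the opening at its end, in the units of the state.
- monitor.get_obs(): the state, without advancing time (a new reading comes with each control period).
- imaging.camera(name): name is "scene" or "top" or "wrist"; returns a dict with "img" (420x560x3 uint8, red, green, blue), "vfov" (degrees; the focal length in pixels is half the picture's height over the tangent of half this angle, whatever the lens; pixels are square), "cx", "cy" (the principal point, pixels), "origin" and "orientation" of the camera in the world. Camera axes: x right, y down, z forward; pixel columns grow to the right and rows downward; lengths in m; the calibration is good to about 2 mm. A picture is of the moment at which its call begins. There is no depth.
- order.hand_in(): hands the job in, once; it reports no verdict.
Trained networks look in the newest picture that a camera, given by its name, has taken for a name from the list of things; names that differ only in an ending like _2 or _b are one class to them, and where a whole thing is asked for, a point or a joint stands for the part that bears it (a point fixed in the world has none). Each returns a list of dicts, best first, with "confidence" (0 to 1); they miss things now and then, are a little off and sometimes report something else, mostly with a low value. They report only what shows in the picture. A call takes as long as a camera call.
- spotter.recognise(camera, thing): "at" ([x, y, z] in m, in the coordinates of the camera as it stood for that picture, good to about 4 mm: the middle of the surface that is visible of it).
- spotter.tip_of(camera, thing): "at" ([x, y, z] in m, in the coordinates of the camera as it stood for that picture, good to about 4 mm: a listed point, or the origin of a listed thing).
The state is a dict: "time_s": time; "q": joint angles; "dq": joint speeds; "joint_efforts": joint torques, N m; "eef_pos": TCP position; "eef_rot": TCP orientation; "wrist_force": force on the tool from outside, world axes, zero at the start; "torque": the same for the moment, N m; "opening": opening from 0.0 (shut) to 1.0 (fully open).
Only numpy, scipy, OpenCV 4.12 (cv2) and the standard library are available. Lean on these libraries where they do the work, as an engineer would, in place of code of your own. Each camera call takes 0.05 s, during which the arm holds its last target. There are 200 camera calls.

## Working session

There is one attempt and no reset: what is moved stays moved. The work goes in short steps, Python scripts to look and compute and a shell command to move; the robot and the scene stay as the last step left them, time stands still between calls to the robot, and variables do not carry over. Pictures are saved under pics/ and viewed, about 8 in all and at most 12, crops included, and the job is handed in when it is done.

```bash
mkdir -p pics
cat > h.py <<'E'
import numpy as np, cv2
from scipy.spatial.transform import Rotation as R
from bench import monitor, imaging, order, spotter, ctrl
def rot(q): return R.from_quat([q[1],q[2],q[3],q[0]])
def cam(n):
    return imaging.camera(n)
def w(c,p): return rot(c["orientation"]).apply(p)+np.array(c["origin"])
def find(n,things,tip=True,k=3):
    c=cam(n)
    for t in things:
        for nm,f in (("rec",spotter.recognise),("tip",spotter.tip_of)):
            try:
                for d in f(n,t)[:k]: print(n,t,nm,round(d["confidence"],2),np.round(w(c,np.array(d["at"]))*1000).tolist())
            except Exception as e: print(t,nm,e)
    return c
def px(c,P):
    f=c["img"].shape[0]/2/np.tan(np.radians(c["vfov"])/2)
    p=rot(c["orientation"]).inv().apply(np.array(P)-np.array(c["origin"]))
    return np.array([c["cx"]+f*p[0]/p[2],c["cy"]+f*p[1]/p[2]])
def ray(c,u,v,z):
    f=c["img"].shape[0]/2/np.tan(np.radians(c["vfov"])/2)
    d=rot(c["orientation"]).apply([(u-c["cx"])/f,(v-c["cy"])/f,1]); o=np.array(c["origin"])
    return o+d*(z-o[2])/d[2]
def save(c,n): cv2.imwrite("pics/"+n,cv2.cvtColor(c["img"],cv2.COLOR_RGB2BGR))
E
python3 - <<'E'
from h import *
T=["shaker","stop","rack","tube_red","tube_green","spacer_1","wedge","wedge_stand","stain_bottle"]
for n in("top","scene"):
    c=find(n,T); save(c,n+".png"); print(n,c["origin"],c["vfov"],c["cx"],c["cy"])
o=monitor.get_obs(); print(o["time_s"],o["eef_rot"],o["wrist_force"],ctrl.tcp_to_grasp)
a=cv2.imread("pics/top.png");b=cv2.imread("pics/scene.png")
E
```

```text
top shaker rec 0.74 [491.0, -48.0, 14.0]
top shaker tip 0.72 [525.0, -43.0, -3.0]
top stop rec 0.54 [465.0, -85.0, 39.0]
top stop tip 0.73 [470.0, -96.0, 14.0]
top rack rec 0.9 [528.0, -50.0, 18.0]
top rack rec 0.64 [464.0, -86.0, 38.0]
top rack tip 0.67 [553.0, -49.0, 15.0]
top tube_green rec 0.64 [468.0, -397.0, 48.0]
top spacer_1 rec 0.64 [467.0, -215.0, 52.0]
top spacer_1 rec 0.44 [471.0, -300.0, 51.0]
top spacer_1 tip 0.72 [469.0, -216.0, -0.0]
top spacer_1 tip 0.67 [475.0, -302.0, -0.0]
top wedge rec 0.73 [470.0, -397.0, 46.0]
top wedge tip 0.5 [473.0, -402.0, 7.0]
top wedge_stand rec 0.62 [459.0, -390.0, 6.0]
top wedge_stand tip 0.74 [472.0, -303.0, 1.0]
top wedge_stand tip 0.49 [471.0, -397.0, 1.0]
top stain_bottle rec 0.27 [528.0, -49.0, 18.0]
top [ 0.10481528 -0.23397382  1.54701934] 42.9148286948497 283.4891516045693 213.76105163489734
scene shaker rec 0.9 [491.0, -55.0, 16.0]
scene shaker rec 0.64 [469.0, -317.0, 47.0]
scene shaker tip 0.82 [528.0, -43.0, 2.0]
scene stop rec 0.54 [467.0, -97.0, 35.0]
scene stop tip 0.52 [478.0, -97.0, 15.0]
scene rack rec 0.92 [537.0, -26
[... 276 characters left out ...]
tube_green rec 0.62 [569.0, 17.0, 87.0]
scene tube_green rec 0.49 [568.0, -9.0, 75.0]
scene tube_green tip 0.53 [569.0, -5.0, 13.0]
scene spacer_1 rec 0.84 [469.0, -227.0, 43.0]
scene spacer_1 rec 0.56 [468.0, -313.0, 48.0]
scene spacer_1 rec 0.21 [465.0, -98.0, 36.0]
scene spacer_1 tip 0.81 [470.0, -306.0, 0.0]
scene spacer_1 tip 0.5 [474.0, -213.0, -5.0]
scene wedge rec 0.86 [466.0, -403.0, 46.0]
scene wedge tip 0.84 [474.0, -393.0, 6.0]
scene wedge_stand rec 0.56 [459.0, -404.0, 7.0]
scene [ 0.15833511 -0.84668397  0.87825831] 53.93926877636019 281.12260642281245 208.275029289301
1.9 [1.23795423e-05 1.34498678e-01 9.90913773e-01 8.34337960e-06] [ 0.4338251  -0.55007886 -0.4048401 ] 0.0187
```

View pictures.

View pics/top.png

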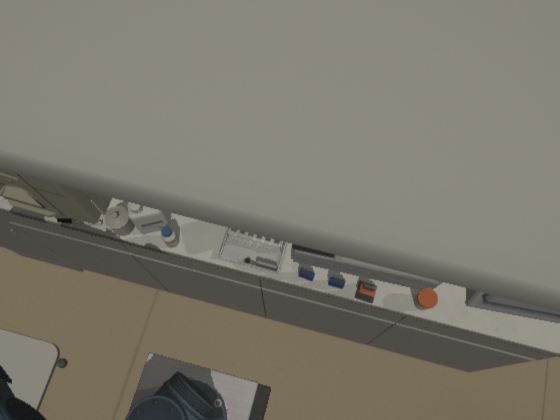

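View pics/scene.png

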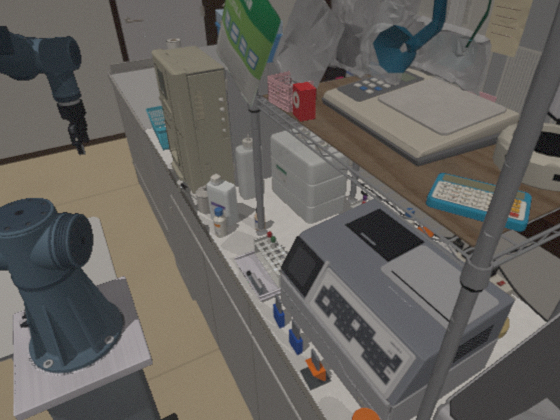

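The top view is mostly covered by a shelf. The rack tray is at (250,250), the spacers at (307,272) and (337,281), and the wedge at (367,290). The scene view shows the same row in front of the instrument, with the tubes at (268,238). The detections agree with this, so I'm moving towards the work at low height, in front of the counter.

```bash
python3 -m pendant '[[[22,-57,0,2,85],[22,-57,0,2,85],[22,-57,0,2,85],[22,-57,0,2,85],[22,-57,0,2,85],[22,-57,0,2,85],[22,-57,0,2,85],[22,-57,0,1.5,85]]]'; python3 -m pendant '[[[22,-52,10,0,85],[22,-52,10,0,85],[22,-52,10,0,85],[22,-52,10,0,85],[22,-52,10,0,85],[0,0,0,0,85]]]'
python3 - <<'E'
from h import *
c=find("wrist",["shaker","stop","rack","spacer_1","tube_red","tube_green"]); save(c,"w1.png"); print(c["origin"],monitor.get_obs()["eef_rot"])
E
```

```text
time_s: 2.9
eef_pos: [0.3298, 0.0964, 0.1985]
eef_rot: [0.001, -0.001, 1.0, 0.0]
wrist_force: [2.2, -0.5, 1.1]
opening: 0.997
time_s: 3.65
eef_pos: [0.4402, -0.1652, 0.2485]
eef_rot: [0.0, 0.002, 1.0, -0.001]
wrist_force: [-0.1, 1.0, -0.8]
opening: 0.991
wrist shaker rec 0.69 [491.0, -52.0, 9.0]
wrist shaker tip 0.61 [528.0, -44.0, -2.0]
wrist stop rec 0.83 [460.0, -88.0, 44.0]
wrist stop tip 0.91 [470.0, -95.0, 21.0]
wrist rack rec 0.63 [541.0, -52.0, 62.0]
wrist rack tip 0.26 [474.0, -395.0, 5.0]
wrist spacer_1 rec 0.96 [468.0, -215.0, 47.0]
wrist spacer_1 rec 0.59 [466.0, -299.0, 47.0]
wrist spacer_1 tip 0.65 [470.0, -305.0, -3.0]
wrist spacer_1 tip 0.61 [472.0, -218.0, -7.0]
wrist tube_red rec 0.93 [562.0, 17.0, 80.0]
wrist tube_red tip 0.68 [566.0, 24.0, 17.0]
wrist tube_red tip 0.2 [524.0, -46.0, -2.0]
[ 0.36833056 -0.16489911  0.42430236] [ 7.19240145e-05 -5.95399785e-04  9.99999819e-01 -5.59187400e-05]
```

View pics/w1.png

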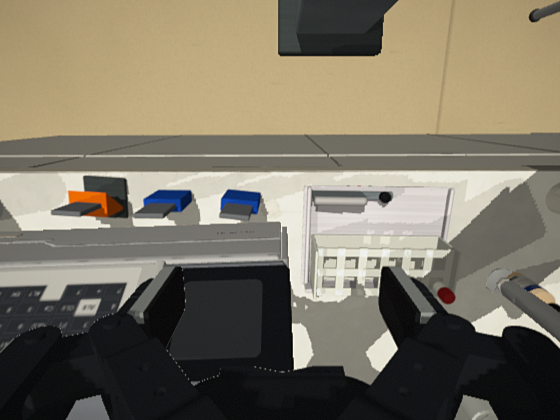

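Wrist view, with world +x down and +y right. Stop at (345,200), rack at (380,262), red cap at (446,295). Spacers at (242,203) and (168,203), wedge at (95,205). The instrument's front edge is close behind the spacers, at row ~230. I'm enlarging to check the clearance and yaws.

Run:
```python
import cv2,numpy as np
a=cv2.imread("pics/w1.png")[160:310,60:460]; b=cv2.imread("pics/scene.png")[215:395,215:375]
cv2.imwrite("pics/z1.png",cv2.resize(a,None,fx=2,fy=2,interpolation=3)); cv2.imwrite("pics/z2.png",cv2.resize(b,None,fx=3.3,fy=3.3,interpolation=3))
```

```text
(no output)
```

View pics/z1.png

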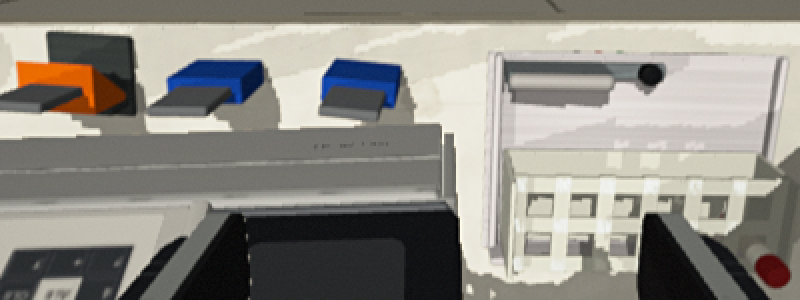

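View pics/z2.png

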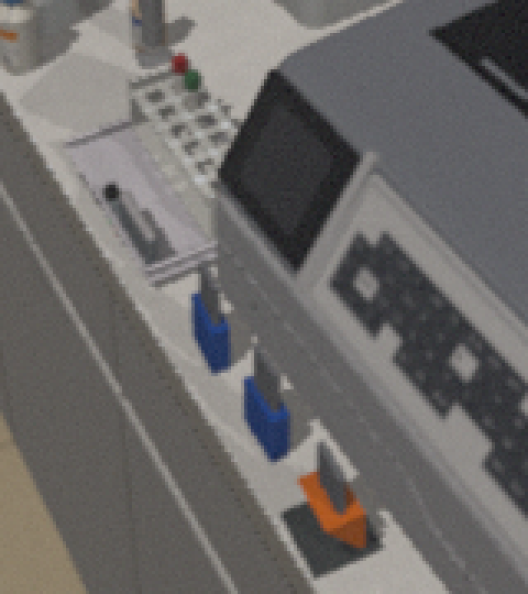

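Run:
```python
from h import *
import json
w1=cam("wrist"); s=cam("scene")
def W(u,v,z): print("w",u,v,z,np.round(ray(w1,60+u/2,160+v/2,z)*1000))
def tri(a,b):
    P=[];
    r=[(w1,60+a[0]/2,160+a[1]/2),(s,215+b[0]/3.3,215+b[1]/3.3)]
    A=np.zeros((3,3));y=np.zeros(3)
    for c,u,v in r:
        o=np.array(c["origin"]);d=ray(c,u,v,0)-o;d/=np.linalg.norm(d);M=np.eye(3)-np.outer(d,d);A+=M;y+=M@o
    p=np.linalg.solve(A,y);print("tri",np.round(p*1000),px(w1,p)-r[0][1:],px(s,p)-r[1][1:])
W(441,124,0);W(200,134,0)
tri((441,160),(218,187));tri((455,207),(218,187));tri((441,124),(218,250))
print("shaker front corners");W(488,54,14);W(788,58,14); W(488,54,0)
print("stop nose top: left/right, front");W(511,87,54);W(612,87,54);W(511,74,54);W(612,74,54); W(511,92,50);W(612,92,50)
print("rack front top");W(508,152,47+14);W(508,152,58+14);W(762,154,72)
W(510,177,61)
print("sp1 top near edge");W(331,60,50);W(402,65,50);W(325,95,50);W(397,104,50)
W(386,92,92);W(380,118,92);W(327,92,92);W(320,115,92)
print("sp2");W(179,60,50);W(263,61,50);W(168,88,50);W(243,102,50);W(237,90,92);W(225,115,92);W(166,88,92);W(148,112,92)
print("wedge");W(92,66,46);W(17,62,46);W(82,88,88);W(64,110,88);W(-1,108,88); print("stand");W(47,31,28);W(133,37,28)
```

```text
w 441 124 0 [ 507. -162.    0.]
w 200 134 0 [ 514. -325.    0.]
tri [ 500. -163.  115.] [-0.82320121 10.99297837] [-3.61505578  2.29943715]
tri [ 516. -155.  109.] [-0.00993309 -0.74785938] [ 0.22823851 -0.18346912]
tri [ 501. -163.   46.] [-0.73384902  6.89464163] [-2.72540701  1.53095115]
shaker front corners
w 488 54 14 [-2576. -1118. 14000.]
w 788 58 14 [-2661. -7392. 14000.]
w 488 54 0 [ 459. -132.    0.]
stop nose top: left/right, front
w 511 87 54 [-14062.  -5912.  54000.]
w 612 87 54 [-14062. -14349.  54000.]
w 511 74 54 [-12944.  -5880.  54000.]
w 612 74 54 [-12944. -14269.  54000.]
w 511 92 50 [-13385.  -5495.  50000.]
w 612 92 50 [-13385. -13319.  50000.]
rack front top
w 508 152 61 [-22488.  -6563.  61000.]
w 508 152 72 [-26638.  -7725.  72000.]
w 762 154 72 [-26887. -36948.  72000.]
w 510 177 61 [-25107.  -6833.  61000.]
sp1 top near edge
w 331 60 50 [-10850.   8322.  50000.]
w 402 65 50 [-11241.   2909.  50000.]
w 325 95 50 [-13626.   8918.  50000.]
w 397 104 50 [-14354.   3351.  50000.]
w 386 92 92 [-25036.   7866.  92000.]
w 380 118 92 [-28939.   8827.  92000.]
w 327 92 92 [-25036.  16302.  92000.]
w 320 115 92 [-28484.  17481.  92000.]
sp2
w 179 60 50 [-10851.  19919.  50000.]
w 263 61 50 [-10929.  13517.  50000.]
w 168 88 50 [-13064.  21015.  50000.]
w 243 102 50 [-14192.  15319.  50000.]
w 237 90 92 [-24740.  29140.  92000.]
w 225 115 92 [-28483.  31198.  92000.]
w 166 88 92 [-24444.  39242.  92000.]
w 148 112 92 [-28029.  42255.  92000.]
wedge
w 92 66 46 [-10378.  24462.  46000.]
w 17 62 46 [-10090.  29680.  46000.]
w 82 88 88 [-23360.  48975.  88000.]
w 64 110 88 [-26499.  51932.  88000.]
w -1 108 88 [-26211.  60824.  88000.]
stand
w 47 31 28 [-4629. 16399. 28000.]
w 133 37 28 [-4884. 12830. 28000.]
```

Run:
```python
from h import *
w1=cam("wrist")
def W(u,v,z): print("w",u,v,z,np.round(ray(w1,60+u/2,160+v/2,z/1000)*1000)[:2])
print("shaker front corners");W(488,54,14);W(788,58,14)
print("stop nose top: left/right, front");W(511,87,54);W(612,87,54);W(511,74,54);W(612,74,54); W(511,92,50);W(612,92,50)
print("rack front top");W(508,152,72);W(770,154,72)
W(520,177,61);W(740,180,61)
print("sp1 top near edge");W(331,60,50);W(402,65,50);W(325,95,50);W(397,104,50)
W(386,92,92);W(380,118,92);W(327,92,92);W(320,115,92)
print("sp2");W(179,60,50);W(263,61,50);W(168,88,50);W(243,102,50);W(237,90,92);W(225,115,92);W(166,88,92);W(148,112,92)
print("wedge");W(92,66,46);W(17,62,46);W(82,88,88);W(64,110,88);W(-1,108,88); print("stand");W(47,31,28);W(133,37,28)
```

```text
shaker front corners
w 488 54 14 [ 456. -133.]
w 788 58 14 [459.  56.]
stop nose top: left/right, front
w 511 87 54 [ 467. -122.]
w 612 87 54 [467. -64.]
w 511 74 54 [ 459. -122.]
w 612 74 54 [459. -64.]
w 511 92 50 [ 471. -122.]
w 612 92 50 [471. -63.]
rack front top
w 508 152 72 [ 500. -125.]
w 770 154 72 [501.  24.]
w 520 177 61 [ 520. -116.]
w 740 180 61 [522.  14.]
sp1 top near edge
w 331 60 50 [ 452. -226.]
w 402 65 50 [ 455. -185.]
w 325 95 50 [ 473. -230.]
w 397 104 50 [ 478. -188.]
w 386 92 92 [ 460. -191.]
w 380 118 92 [ 474. -194.]
w 327 92 92 [ 459. -222.]
w 320 115 92 [ 472. -226.]
sp2
w 179 60 50 [ 452. -313.]
w 263 61 50 [ 453. -265.]
w 168 88 50 [ 469. -322.]
w 243 102 50 [ 477. -279.]
w 237 90 92 [ 458. -268.]
w 225 115 92 [ 472. -276.]
w 166 88 92 [ 457. -305.]
w 148 112 92 [ 470. -316.]
wedge
w 92 66 46 [ 456. -366.]
w 17 62 46 [ 454. -409.]
w 82 88 88 [ 458. -350.]
w 64 110 88 [ 470. -362.]
w -1 108 88 [ 469. -396.]
stand
w 47 31 28 [ 439. -400.]
w 133 37 28 [ 443. -348.]
```

```bash
python3 -m pendant '[[[15,-25,0,0,85],[15,-24,0,0,85],[0,0,0,0,85]]]'
python3 - <<'E'
from h import *
c=find("wrist",["stop","spacer_1","wedge","shaker","rack"]); save(c,"w2.png")
hsv=cv2.cvtColor(c["img"],cv2.COLOR_RGB2HSV)
m=cv2.inRange(hsv,(105,120,40),(130,255,255)); n,l,s,_=cv2.connectedComponentsWithStats(m)
for i in range(1,n):
    if s[i][4]>60: print(s[i])
E
```

```text
time_s: 4.82
eef_pos: [0.4696, -0.212, 0.2477]
eef_rot: [-0.0, 0.0, 1.0, 0.0]
wrist_force: [0.7, 0.4, 0.1]
opening: 0.993
wrist stop rec 0.6 [462.0, -86.0, 48.0]
wrist stop tip 0.93 [470.0, -93.0, 17.0]
wrist spacer_1 rec 0.59 [467.0, -218.0, 45.0]
wrist spacer_1 tip 0.94 [473.0, -217.0, -7.0]
wrist spacer_1 tip 0.76 [469.0, -307.0, 0.0]
wrist wedge rec 0.71 [467.0, -385.0, 43.0]
wrist wedge rec 0.7 [564.0, -8.0, 86.0]
wrist wedge tip 0.9 [475.0, -396.0, 3.0]
wrist shaker rec 0.95 [489.0, -48.0, 11.0]
wrist shaker rec 0.63 [462.0, -88.0, 49.0]
wrist shaker tip 0.92 [528.0, -46.0, -3.0]
wrist rack rec 0.95 [547.0, -40.0, 61.0]
wrist rack tip 0.64 [554.0, -45.0, 15.0]
[181 168  45  20 540]
[259 168  39  22 458]
```

```bash
python3 -m pendant '[[[1,-3,-55,0,85],[0,0,-55,0,85],[0,0,-45,0,85],[0,0,-28,0,85],[0,0,-12,0,85],[0,0,0,0,20],[0,0,0,0,20],[0,0,0,0,20]]]'; python3 -m pendant '[[[0,0,0,0,20],[0,0,10,0,20],[0,0,40,0,20],[0,0,0,0,20]]]'
python3 - <<'E'
from h import *
c=find("wrist",["spacer_1","stop"]); save(c,"w3.png")
E
```

```text
time_s: 6.38
eef_pos: [0.4712, -0.2145, 0.0544]
eef_rot: [0.001, -0.0, 1.0, -0.001]
wrist_force: [-0.3, 1.0, 1.3]
opening: 0.373
time_s: 6.88
eef_pos: [0.4725, -0.2154, 0.1068]
eef_rot: [0.003, -0.0, 1.0, -0.002]
wrist_force: [0.1, 0.0, -0.8]
opening: 0.311
wrist spacer_1 rec 0.7 [470.0, -216.0, 98.0]
wrist spacer_1 rec 0.6 [466.0, -300.0, 47.0]
wrist spacer_1 rec 0.21 [460.0, -90.0, 47.0]
wrist spacer_1 tip 0.97 [476.0, -218.0, 50.0]
wrist spacer_1 tip 0.76 [469.0, -307.0, -2.0]
wrist stop rec 0.68 [463.0, -90.0, 46.0]
wrist stop tip 0.78 [469.0, -97.0, 18.0]
wrist stop tip 0.23 [476.0, -219.0, 50.0]
```

View pics/w3.png

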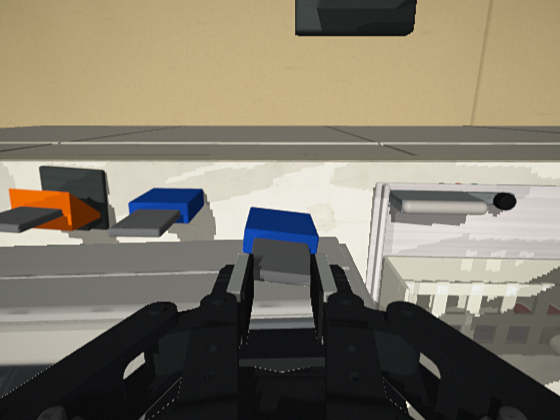

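Spacer 1 is held; its lower front edge runs from (252,208) to (313,217), so it looks yawed. The stop nose is at (445,207) and the tray's front-left corner at (377,183). I'll measure the yaws numerically.

```bash
cat >> h.py <<'E'
def edge(c,m,u0,u1,z,top=True):
    P=[]
    for u in range(u0,u1):
        r=np.where(m[:,u])[0]
        if len(r): P.append(ray(c,u,r[0] if top else r[-1]+1,z)[:2]*1000)
    P=np.array(P); k=np.polyfit(P[:,1],P[:,0],1); e=P[:,0]-np.polyval(k,P[:,1]); g=abs(e)<2*e.std()+.3; k=np.polyfit(P[g,1],P[g,0],1)
    print("slope deg %.1f  x=%.1f..%.1f y %.1f..%.1f"%(np.degrees(np.arctan(k[0])),*np.polyval(k,P[[0,-1],1]),P[0,1],P[-1,1]))
def blue(c):
    return cv2.inRange(cv2.cvtColor(c["img"],cv2.COLOR_RGB2HSV),(105,120,30),(130,255,255))
def colors(c,v0,v1,u): print([tuple(int(t) for t in c["img"][v,u]) for v in range(v0,v1)])
E
python3 - <<'E'
from h import *
c=cam("wrist"); m=blue(c)
m1=m.copy(); m1[:,:230]=0; edge(c,m1,254,312,.053); edge(c,m1,250,316,.103,False)
m2=m.copy(); m2[:,230:]=0; edge(c,m2,136,200,0); 
g=cv2.cvtColor(c["img"],cv2.COLOR_RGB2GRAY).astype(int)
for u in (400,420,440,460,480): print(u,g[180:262,u].tolist())
E
```

```text
slope deg 7.2  x=460.1..465.1 y -232.3..-192.0
slope deg 12.4  x=462.8..471.0 y -231.0..-194.0
slope deg -2.2  x=466.2..464.1 y -338.5..-284.7
400 [216, 215, 215, 215, 214, 213, 213, 213, 194, 192, 206, 203, 200, 200, 203, 165, 96, 76, 83, 81, 81, 79, 83, 83, 83, 80, 88, 106, 116, 124, 123, 123, 129, 127, 125, 111, 106, 121, 127, 111, 110, 121, 119, 118, 121, 120, 119, 116, 121, 192, 226, 221, 218, 222, 224, 222, 218, 216, 218, 221, 221, 220, 220, 221, 221, 217, 215, 213, 216, 215, 214, 220, 221, 222, 224, 223, 208, 196, 198, 201, 203, 201]
420 [212, 211, 212, 213, 213, 214, 216, 215, 200, 193, 201, 204, 200, 198, 201, 189, 132, 80, 80, 82, 83, 80, 81, 81, 80, 83, 92, 123, 151, 168, 180, 185, 186, 191, 187, 181, 172, 163, 149, 127, 110, 117, 121, 120, 119, 122, 121, 121, 123, 121, 124, 191, 224, 222, 225, 225, 221, 219, 215, 221, 223, 221, 222, 222, 223, 219, 216, 215, 217, 221, 218, 208, 200, 202, 203, 203, 200, 198, 200, 201, 205, 204]
440 [211, 211, 212, 212, 211, 213, 214, 217, 155, 143, 197, 206, 201, 197, 200, 205, 153, 80, 76, 81, 81, 81, 82, 81, 83, 79, 79, 112, 143, 162, 173
[... 374 characters left out ...]
, 80, 80, 79, 104, 133, 155, 169, 179, 184, 185, 186, 184, 177, 168, 158, 143, 114, 113, 121, 121, 120, 122, 120, 120, 128, 196, 232, 230, 225, 221, 221, 222, 223, 220, 218, 217, 222, 223, 212, 200, 200, 200, 198, 195, 198, 199, 200, 200, 196, 196, 201, 204, 203, 200, 200, 200, 204, 204]
480 [211, 211, 210, 210, 211, 210, 211, 212, 211, 193, 184, 196, 198, 194, 196, 199, 201, 150, 83, 106, 118, 118, 115, 117, 116, 100, 82, 83, 118, 147, 162, 174, 183, 185, 184, 184, 179, 171, 162, 145, 126, 184, 219, 215, 213, 215, 218, 219, 222, 224, 222, 222, 219, 216, 218, 218, 219, 219, 217, 214, 215, 221, 220, 220, 220, 209, 197, 193, 193, 195, 197, 199, 195, 193, 195, 201, 201, 199, 196, 195, 198, 200]
```

```bash
python3 -m pendant '[[[0,20,25,2,20],[0,50,10,3,20],[0,48,0,3,20],[18,0,0,0,20],[18,0,0,0,20],[0,0,0,0,20]]]'
python3 - <<'E'
from h import *
c=find("wrist",["spacer_1","stop","rack","shaker"]); save(c,"w4.png")
m=blue(c); m[:,:230]=0; n,l,s,_=cv2.connectedComponentsWithStats(m); i=1+s[1:,4].argmax(); m=(l==i); print(s[i])
u,wd=s[i][0],s[i][2]; z=monitor.get_obs()["eef_pos"][2]-.054; edge(c,m,u+5,u+wd-8,z)
E
```

```text
time_s: 7.92
eef_pos: [0.5065, -0.0955, 0.1373]
eef_rot: [-0.0, -0.071, 0.998, 0.0]
wrist_force: [-0.4, 0.1, -0.0]
opening: 0.307
wrist spacer_1 rec 0.97 [506.0, -96.0, 128.0]
wrist spacer_1 rec 0.86 [464.0, -294.0, 44.0]
wrist spacer_1 tip 0.71 [508.0, -98.0, 76.0]
wrist spacer_1 tip 0.56 [469.0, -307.0, -1.0]
wrist stop rec 0.61 [462.0, -82.0, 57.0]
wrist stop tip 0.89 [468.0, -94.0, 17.0]
wrist rack rec 0.57 [541.0, -10.0, 61.0]
wrist rack tip 0.61 [556.0, -43.0, 13.0]
wrist shaker rec 0.66 [491.0, -45.0, 11.0]
wrist shaker tip 0.81 [528.0, -44.0, -3.0]
[ 243  207   76   48 2314]
slope deg -0.9  x=501.8..501.1 y -119.5..-75.1
```

View pics/w4.png

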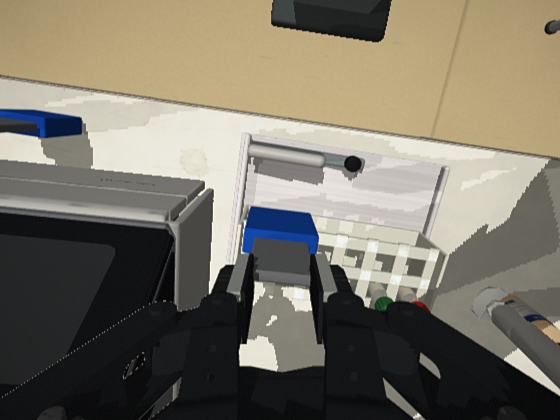

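Run:
```python
from h import *
c=cam("wrist")
for n,u,v,z in [("noseL",252,150,.049),("noseR",325,160,.049),("noseM",288,155,.049),("rackfront",325,222,.061),("rackfront",325,222,.014),("rack r",400,232,.061),("rack r",400,232,.014),("endL",240,215,.061),("tray fl",245,134,.014),("tray fr",450,168,.024)]: print(n,np.round(ray(c,u,v,z)*1000,1)[:2])
print(px(c,[.521,-.05,.061]),px(c,[.521,-.05,.014]),px(c,[.47,-.128,.054]),px(c,[.47,-.066,.054]))
g=cv2.cvtColor(c["img"],cv2.COLOR_RGB2GRAY).astype(int)
for u in(340,370): print(u,g[195:245,u].tolist())
print(290,g[140:180,290].tolist())
```

```text
noseL [ 465.5 -124.8]
noseR [465.3 -66.4]
noseM [465.5 -96.2]
rackfront [512.8 -59.5]
rackfront [527.2 -50.9]
rack r [512.8   2.1]
rack r [527.2  22.1]
endL [ 516.3 -127.6]
tray fl [ 456.6 -135. ]
tray fr [459.9  47.1]
[334.82538642 233.13252884] [327.1020226 215.9437401] [246.76575704 155.86869107] [325.3068457  166.87875686]
340 [221, 221, 225, 226, 227, 227, 214, 203, 201, 199, 200, 202, 204, 202, 201, 202, 206, 205, 204, 203, 203, 205, 208, 206, 174, 190, 215, 213, 222, 228, 228, 228, 227, 228, 229, 229, 219, 209, 192, 146, 196, 234, 234, 239, 244, 246, 243, 234, 234, 244]
370 [218, 217, 217, 217, 220, 219, 218, 222, 224, 212, 197, 196, 200, 197, 196, 195, 198, 200, 196, 195, 199, 202, 202, 199, 196, 196, 202, 202, 186, 185, 217, 229, 229, 218, 207, 206, 207, 207, 207, 207, 206, 209, 209, 179, 173, 201, 208, 207, 208, 205]
290 [198, 195, 209, 206, 204, 210, 194, 135, 80, 78, 92, 133, 164, 180, 188, 195, 203, 195, 182, 170, 158, 143, 118, 101, 112, 123, 128, 125, 122, 121, 126, 126, 127, 124, 126, 126, 127, 127, 129, 125]
```

```bash
python3 -m pendant '[[[1,0,-35,0,20],[0,0,-22,0,20],[0,0,-9,0,20],[0,0,-3,0,20],[0,0,0,0,20]]]'
```

```text
time_s: 9.05
eef_pos: [0.5077, -0.0958, 0.0695]
eef_rot: [0.0, -0.07, 0.998, -0.0]
wrist_force: [0.1, 1.9, -1.0]
opening: 0.306
```

```bash
python3 -m pendant '[[[0,0,-1,0,20],[0,0,0,0,40],[0,0,0,0,40],[0,0,0,0,40],[0,0,12,0,40],[0,0,35,0,40],[-18,0,35,0,60],[-18,0,15,-2,85]]]'; python3 -m pendant '[[[-2,-55,20,-2,85],[0,-55,20,-2,85],[0,-55,0,-2,85],[0,-43,0,0,85],[0,0,0,0,85]]]'
python3 - <<'E'
from h import *
c=find("wrist",["spacer_1","wedge","stop"]); save(c,"w5.png")
m=blue(c); n,l,s,_=cv2.connectedComponentsWithStats(m)
for i in range(1,n):
    if s[i][4]>80:
        print(s[i]); u,wd=s[i][0],s[i][2]; edge(c,l==i,u+4,u+wd-4,0 if u<330 else .014)
E
```

```text
time_s: 10.05
eef_pos: [0.4722, -0.0964, 0.1681]
eef_rot: [0.002, -0.052, 0.999, -0.001]
wrist_force: [-0.6, -1.0, -1.4]
opening: 0.871
time_s: 10.68
eef_pos: [0.4688, -0.3067, 0.2057]
eef_rot: [0.0, 0.001, 1.0, -0.001]
wrist_force: [-0.4, 0.5, -0.2]
opening: 0.997
wrist spacer_1 rec 0.67 [498.0, -114.0, 61.0]
wrist spacer_1 rec 0.58 [468.0, -305.0, 46.0]
wrist spacer_1 tip 0.85 [470.0, -305.0, -3.0]
wrist spacer_1 tip 0.69 [505.0, -108.0, 10.0]
wrist wedge rec 0.97 [469.0, -388.0, 46.0]
wrist wedge tip 0.81 [472.0, -395.0, 4.0]
wrist stop rec 0.88 [462.0, -94.0, 50.0]
wrist stop tip 0.55 [466.0, -96.0, 20.0]
wrist stop tip 0.42 [475.0, -394.0, -2.0]
[262 174  42  23 601]
slope deg 2.5  x=464.0..465.6 y -324.6..-286.3
[ 439  204   64   26 1006]
slope deg 11.5  x=494.2..507.5 y -121.6..-56.1
```

View pics/w5.png

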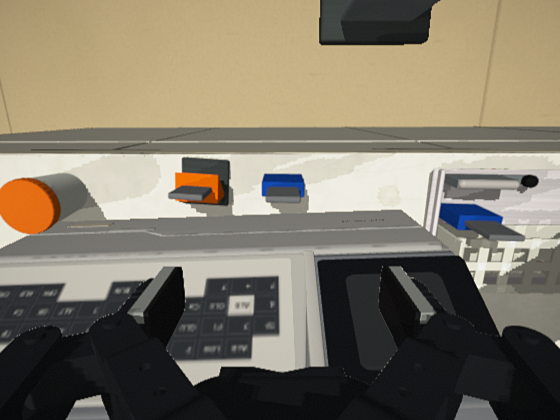

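Spacer 2 at (283,187) and wedge at (200,187) are where expected. Spacer 1 stands in the gap near (470,217) but may be turned, so I'm enlarging it.

Run:
```python
import cv2
a=cv2.imread("pics/w5.png")[160:270,420:560]
cv2.imwrite("pics/z5.png",cv2.resize(a,None,fx=5,fy=5,interpolation=3))
```

```text
(no output)
```

View pics/z5.png

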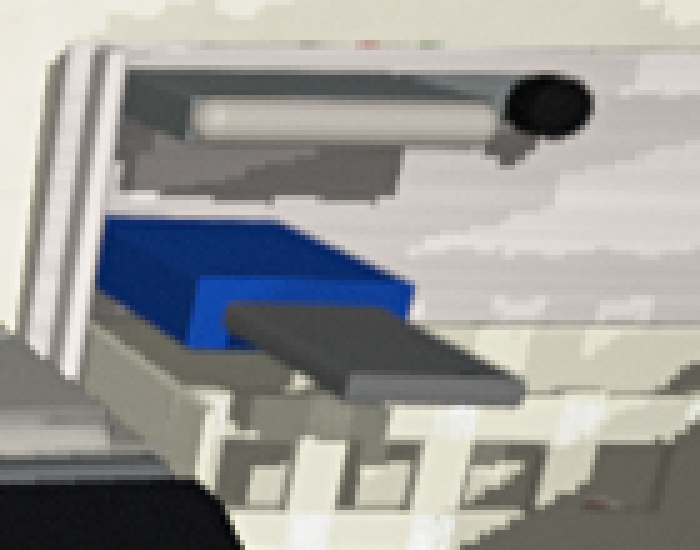

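Run:
```python
from h import *
c=cam("wrist")
for n,u,v,z in [("bl",105,218,14),("br",280,223,14),("tl",195,277,64),("tr",413,285,64),("tbl",190,350,64),("finback l",345,400,106),("finback r",523,402,106),("noseL",195,118,49),("noseR",495,122,49),("rack top edge",225,400,61)]: print(n,np.round(ray(c,420+u/5,160+v/5,z/1e3)*1000,1)[:2])
```

```text
bl [ 496.5 -119.6]
br [497.7 -79.3]
tl [ 495.3 -124.9]
tr [496.9 -81. ]
tbl [ 510.7 -123.6]
finback l [ 505.1 -118.4]
finback r [505.5 -86.7]
noseL [ 466.  -121.6]
noseR [466.7 -60.3]
rack top edge [ 522.7 -113. ]
```

```bash
python3 -m pendant '[[[2,1,-55,0,85],[0,0,-55,0,85],[0,0,-30,0,60],[0,0,-12,0,60],[0,0,0,0,20],[0,0,0,0,20],[0,0,0,0,20],[0,0,0,0,20]]]'; python3 -m pendant '[[[0,0,10,0,20],[0,10,45,0,20],[0,50,30,0,20],[0,0,0,0,20]]]'
python3 - <<'E'
from h import *
c=find("wrist",["spacer_1"]); save(c,"w6.png")
m=blue(c); n,l,s,_=cv2.connectedComponentsWithStats(m)
for i in range(1,n):
    if s[i][4]>80:
        print(s[i]); u,wd=s[i][0],s[i][2]; edge(c,l==i,u+4,u+wd-4,.084 if u<330 else .014)
E
```

```text
time_s: 12.08
eef_pos: [0.4723, -0.304, 0.0548]
eef_rot: [0.001, -0.0, 1.0, -0.001]
wrist_force: [-0.2, -0.7, 6.5]
opening: 0.317
time_s: 12.58
eef_pos: [0.4726, -0.2412, 0.141]
eef_rot: [0.002, -0.002, 1.0, -0.001]
wrist_force: [-0.3, -0.1, -0.4]
opening: 0.312
wrist spacer_1 rec 0.64 [464.0, -244.0, 135.0]
wrist spacer_1 rec 0.61 [501.0, -114.0, 60.0]
wrist spacer_1 tip 0.82 [470.0, -243.0, 84.0]
wrist spacer_1 tip 0.68 [503.0, -110.0, 10.0]
[ 242  207   76   47 2353]
slope deg 0.5  x=466.3..466.7 y -267.2..-218.0
[ 400  218   72   35 1545]
slope deg 12.5  x=493.4..507.4 y -124.1..-61.2
```

View pics/w6.png

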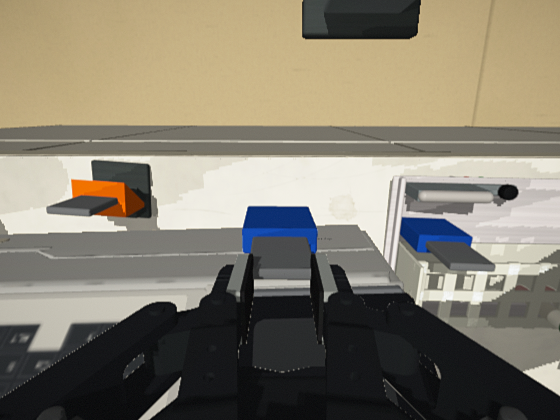

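```bash
python3 -m pendant '[[[0,50,0,0,20],[4,50,0,0,20],[5,41,0,0,20],[0,0,-20,0,20],[0,0,0,0,20]]]'
python3 - <<'E'
from h import *
c=cam("wrist"); save(c,"w7.png")
a=c["img"][130:290,200:400,::-1]; cv2.imwrite("pics/z7.png",cv2.resize(a,None,fx=4,fy=3.7,interpolation=3))
E
```

```text
time_s: 13.35
eef_pos: [0.4786, -0.1013, 0.1158]
eef_rot: [-0.002, -0.0, 1.0, 0.001]
wrist_force: [-0.1, -0.0, -1.6]
opening: 0.309
```

View pics/z7.png

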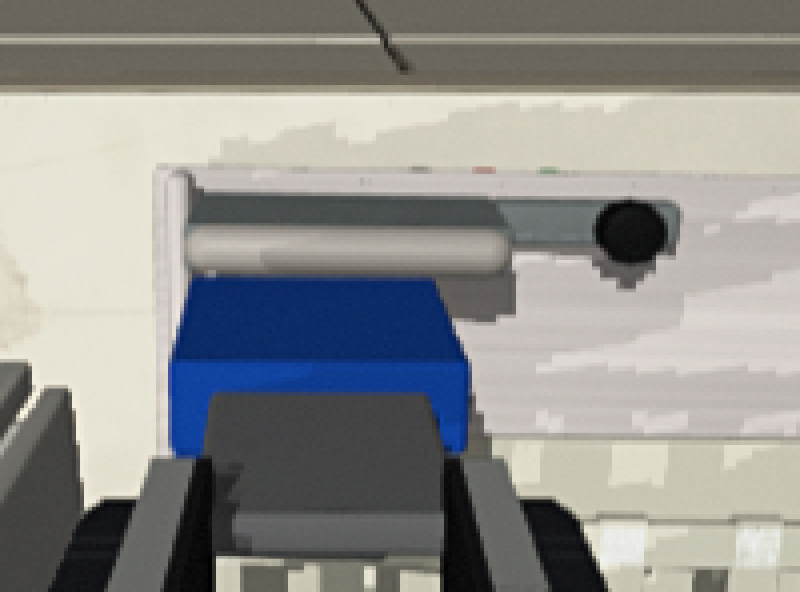

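Run:
```python
from h import *
o=monitor.get_obs(); print(o["eef_pos"])
c=cam("wrist"); z=monitor.get_obs()["eef_pos"][2]-.0545
for n,u,v,zz in [("bl",190,278,z),("br",437,278,z),("tl",172,360,z+.05),("tr",468,360,z+.05),("noseback",350,276,.049),("nosemid",350,251,.049),("noseL",187,251,.049),("noseR",512,251,.049)]: print(n,np.round(ray(c,200+u/4,130+v/3.7,zz)*1000,1)[:2])
print(monitor.get_obs()["eef_pos"])
```

```text
[ 0.47928948 -0.10198663  0.11676768]
bl [ 470.4 -126.1]
br [470.4 -81.9]
tl [ 469.9 -123.9]
tr [470.  -81.6]
noseback [473.8 -97.2]
nosemid [468.5 -97.2]
noseL [ 468.5 -128. ]
noseR [468.5 -66.6]
[ 0.47991211 -0.10247958  0.11754313]
```

Spacer 2 hangs square, its front face about level with the nose. It needs +7 mm in x and +4 mm in y before I lower it.

```bash
python3 -m pendant '[[[7,4,0,0,20],[0,0,-20,0,20],[0,0,-18,0,20],[0,0,-7,0,20],[0,0,-3,0,20],[0,0,0,0,20]]]'
```

```text
time_s: 14.2
eef_pos: [0.4877, -0.098, 0.0705]
eef_rot: [0.0, -0.0, 1.0, -0.0]
wrist_force: [-0.2, -0.5, -0.2]
opening: 0.312
```

```bash
python3 -m pendant '[[[3,0,-1,0,20],[3,0,0,0,20],[3,0,0,0,20],[0,0,0,0,20]]]';  python3 -m pendant '[[[3,0,0,0,20],[0,0,0,0,20]]]'; python3 -m pendant '[[[2,0,0,0,20],[0,0,0,0,20]]]'; python3 -m pendant '[[[2,0,0,0,20],[0,0,0,0,20]]]'
```

```text
time_s: 14.7
eef_pos: [0.4967, -0.0979, 0.0692]
eef_rot: [0.0, -0.0, 1.0, -0.0]
wrist_force: [-0.5, -1.0, 0.2]
opening: 0.313
time_s: 14.95
eef_pos: [0.4995, -0.0979, 0.0691]
eef_rot: [0.0, -0.0, 1.0, -0.0]
wrist_force: [-0.4, -0.4, 1.2]
opening: 0.311
time_s: 15.2
eef_pos: [0.5014, -0.0978, 0.069]
eef_rot: [0.0, -0.0, 1.0, -0.0]
wrist_force: [-0.4, -1.5, 1.2]
opening: 0.309
time_s: 15.45
eef_pos: [0.5033, -0.0978, 0.069]
eef_rot: [-0.0, -0.0, 1.0, -0.0]
wrist_force: [-0.9, -0.0, 0.5]
opening: 0.315
```

```bash
python3 -m pendant '[[[1.5,0,0,0,20],[0,0,0,0,20]]]'; python3 -m pendant '[[[1.5,0,0,0,20],[0,0,0,0,20]]]'
python3 - <<'E'
from h import *
c=find("wrist",["spacer_1","stop","rack"]); save(c,"w8.png")
a=c["img"][130:290,200:400,::-1]; cv2.imwrite("pics/z8.png",cv2.resize(a,None,fx=4,fy=3.7,interpolation=3))
E
```

```text
time_s: 15.7
eef_pos: [0.5047, -0.0977, 0.0689]
eef_rot: [-0.0, -0.0, 1.0, 0.0]
wrist_force: [-0.7, -0.6, 0.6]
opening: 0.313
time_s: 15.95
eef_pos: [0.5061, -0.0977, 0.0689]
eef_rot: [-0.0, -0.0, 1.0, 0.0]
wrist_force: [-0.8, -0.3, 0.2]
opening: 0.311
wrist spacer_1 rec 0.79 [515.0, -110.0, 90.0]
wrist spacer_1 rec 0.75 [486.0, -32.0, 12.0]
wrist spacer_1 rec 0.74 [495.0, -99.0, 65.0]
wrist spacer_1 tip 0.9 [482.0, -100.0, 13.0]
wrist stop rec 0.89 [463.0, -86.0, 54.0]
wrist stop tip 0.67 [468.0, -94.0, 20.0]
wrist rack rec 0.8 [537.0, -7.0, 60.0]
wrist rack tip 0.59 [554.0, -44.0, 16.0]
```

View pics/z8.png

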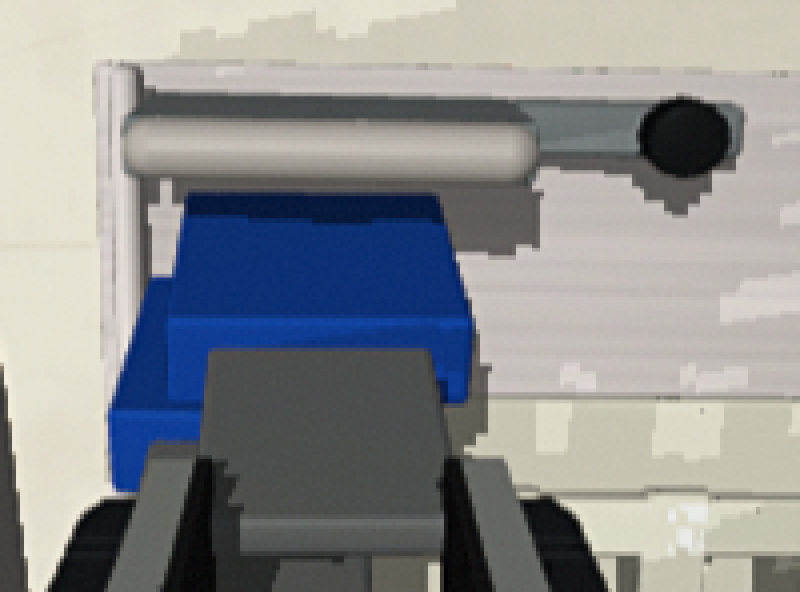

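Run:
```python
from h import *
c=cam("wrist")
for n,u,v,zz in [("s2 bl",188,193,.016),("s2 br",440,195,.016),("s2 tl",168,318,.066),("s2 tr",473,318,.066),("s1 bl",150,280,.014),("s1 tl",110,408,.064),("s1 tl back",110,490,.064),("fin2 back",340,548,.106),("nosemid",330,147,.049),("rack bot",600,397,.014),("rack top",600,492,.061),("noseR",537,147,.049),("rack bot R",790,398,.014)]: print(n,np.round(ray(c,200+u/4,130+v/3.7,zz)*1000,1)[:2])
```

```text
s2 bl [ 480.5 -121.7]
s2 br [480.9 -77.6]
s2 tl [ 489.7 -119.9]
s2 tr [489.8 -76.9]
s1 bl [ 498.1 -129.3]
s1 tl [ 505.2 -129.1]
s1 tl back [ 519.2 -129.7]
fin2 back [507.5 -96.1]
nosemid [466.3 -97. ]
rack bot [522.4 -46.8]
rack top [521.1 -56.2]
noseR [466.3 -66.3]
rack bot R [522.7 -11.5]
```

Spacer 2's base is at x≈481 but its top is at x≈490, about 10° of swing. Spacer 1 has caught on the tray rim at y≈-129 and leans with its base still at x≈498. I'll set spacer 2 down flat, then re-place spacer 1 against the rack.

```bash
python3 -m pendant '[[[-4,0,0,0,20],[-3,0,0,0,20],[0,0,0,0,30],[0,0,0,0,40],[0,0,0,0,40],[0,0,12,0,40],[0,0,35,0,50],[0,-6,20,0,60]]]'
python3 - <<'E'
from h import *
c=find("wrist",["spacer_1"]); save(c,"w9.png")
a=c["img"][130:290,180:380,::-1]; cv2.imwrite("pics/z9.png",cv2.resize(a,None,fx=4,fy=3.7,interpolation=3))
E
```

```text
time_s: 17.35
eef_pos: [0.5002, -0.104, 0.1385]
eef_rot: [0.001, -0.001, 1.0, -0.001]
wrist_force: [-0.4, 0.8, 0.2]
opening: 0.704
wrist spacer_1 rec 0.83 [499.0, -109.0, 83.0]
wrist spacer_1 rec 0.82 [481.0, -99.0, 61.0]
wrist spacer_1 tip 0.87 [487.0, -99.0, 14.0]
wrist spacer_1 tip 0.57 [503.0, -111.0, 9.0]
```

```bash
cat > fit.py <<'E'
from h import *
from scipy.optimize import differential_evolution
def boxpts(x0,x1,y,z0,z1): return np.array([[a,b,c] for a in(x0,x1) for b in(-y,y) for c in(z0,z1)],float)
BL=boxpts(-8,8,22,0,50); FN=boxpts(-3,3,16,50,92)
def pts(c,B,p,z0):
    x,y,yaw,pit=p; r=R.from_euler("ZY",[yaw,pit],degrees=True)
    P=(r.apply(B)+[x,y,z0])/1000
    f=c["img"].shape[0]/2/np.tan(np.radians(c["vfov"])/2)
    q=rot(c["orientation"]).inv().apply(P-np.array(c["origin"]))
    return np.c_[c["cx"]+f*q[:,0]/q[:,2],c["cy"]+f*q[:,1]/q[:,2]]
def paint(im,c,p,z0):
    for B,k in((BL,1),(FN,2)):
        h=cv2.convexHull((pts(c,B,p,z0)*16).astype(np.int32)); cv2.fillConvexPoly(im,h,k,shift=4)
def fit(c,ps,zs,d=(10,10,10,4),it=60):
    """ps: far spacer first"""
    hsv=cv2.cvtColor(c["img"],cv2.COLOR_RGB2HSV).astype(int)
    b=((hsv[...,0]>104)&(hsv[...,0]<131)&(hsv[...,1]>120)&(hsv[...,2]>30))
    ps=np.array(ps,float); q=np.vstack([pts(c,BL,p,z) for p,z in zip(ps,zs)])
    lo=np.maximum(q.min(0).astype(int)-25,0); hi=q.max(0).astype(int)+25
    def cost(v):
        im=np.zeros(b.shape,np.uint8)
        for p,z in zip(v.reshape(-1,4),zs): paint(im,c,p,z)
        A=(im==1)[lo[1]:hi[1],lo[0]:hi[0]]; return (A!=b[lo[1]:hi[1],lo[0]:hi[0]]).sum()/b[lo[1]:hi[1],lo[0]:hi[0]].sum()
    bd=[(v-w_,v+w_) for p in ps for v,w_ in zip(p,d)]
    r=differential_evolution(cost,bd,maxiter=it,popsize=10,seed=1,polish=False,x0=ps.ravel())
    print("fit",round(r.fun,3),np.round(r.x.reshape(-1,4),1).tolist()); return r.x.reshape(-1,4)
def nose(c,y=-97,z=49):
    """nose mid x: column brightness centroid round the nose"""
    g=cv2.cvtColor(c["img"],cv2.COLOR_RGB2GRAY).astype(int)
    for yy in (y-15,y,y+15):
        a=px(c,[.445,yy/1000,.049]);e=px(c,[.490,yy/1000,.049]); n=int(np.hypot(*(e-a)))
        print("prof y",yy,[int(g[int(round(t[1])),int(round(t[0]))]) for t in (a+(e-a)*k/22 for k in range(23))])
E
python3 - <<'E'
from fit import *
c=cam("wrist"); fit(c,[(506,-107,0,0),(488,-99,0,0)],[14,14]); nose(c)
E
```

```text
fit 0.095 [[505.3, -106.6, 0.0, -0.4], [489.9, -100.3, 1.0, 0.1]]
prof y -112 [221, 221, 201, 198, 190, 188, 192, 70, 104, 159, 186, 175, 138, 95, 93, 24, 31, 38, 40, 48, 63, 58, 64]
prof y -97 [219, 219, 204, 200, 189, 191, 192, 72, 89, 151, 183, 179, 143, 100, 93, 29, 23, 40, 40, 42, 55, 53, 65]
prof y -82 [200, 198, 199, 199, 180, 191, 191, 77, 74, 147, 180, 179, 147, 109, 92, 43, 22, 40, 39, 42, 56, 54, 53]
```

```bash
python3 -m pendant '[[[5.5,-2.5,-35,0,55],[0,0,-24,0,55],[0,0,-9,0,55],[0,0,-1.5,0,55],[0,0,0,0,20],[0,0,0,0,20],[0,0,0,0,20],[0,0,0,0,20]]]'; python3 -m pendant '[[[2,0,6,0,20],[3,5,0,0,20],[2,4,0,0,20],[0,0,0,0,20]]]'
python3 - <<'E'
from fit import *
c=cam("wrist"); fit(c,[(512,-98,0,0),(489.9,-100.3,1,0)],[20,14],d=(7,7,10,10)); save(c,"w10.png")
E
```

```text
time_s: 18.55
eef_pos: [0.5058, -0.1068, 0.0677]
eef_rot: [0.001, -0.0, 1.0, -0.001]
wrist_force: [-0.5, -0.2, 5.3]
opening: 0.317
time_s: 19.05
eef_pos: [0.5116, -0.0967, 0.0721]
eef_rot: [-0.0, -0.001, 1.0, 0.0]
wrist_force: [-0.3, -1.1, -1.4]
opening: 0.318
fit 0.13 [[511.6, -97.9, 0.1, -1.9], [490.4, -100.8, -1.4, -1.3]]
```

```bash
python3 -m pendant '[[[2,0,-2,0,20],[0,0,-2.5,0,20],[0,0,-1,0,20],[0,0,0,0,20],[0,0,0,0,45],[0,0,0,0,45],[0,0,12,0,45],[0,0,25,0,60]]]'; python3 -m pendant '[[[-12,0,25,0,60],[-12,0,0,0,60],[0,0,0,0,60]]]'
python3 - <<'E'
from fit import *
c=cam("wrist"); fit(c,[(513,-99,0,0),(489.9,-100.3,0,0)],[14,14],d=(7,9,8,3)); save(c,"w11.png"); nose(c)
g=cv2.cvtColor(c["img"],cv2.COLOR_RGB2GRAY).astype(int)
for y in(-60,-30):
    for z in(14,61):
        print(y,z,[int(g[int(round(t[1])),int(round(t[0]))]) for t in (px(c,[x/1000,y/1000,z/1000]) for x in range(512,534))])
E
```

```text
time_s: 20.1
eef_pos: [0.5128, -0.0969, 0.1038]
eef_rot: [-0.001, -0.0, 1.0, 0.001]
wrist_force: [0.2, -0.1, 0.3]
opening: 0.699
time_s: 20.48
eef_pos: [0.4887, -0.097, 0.1285]
eef_rot: [-0.0, -0.0, 1.0, 0.0]
wrist_force: [0.4, 0.3, -0.0]
opening: 0.701
fit 0.13 [[511.9, -98.7, -2.0, 1.3], [490.4, -100.4, -2.2, -1.4]]
prof y -112 [221, 197, 197, 179, 197, 188, 72, 72, 85, 147, 181, 182, 146, 101, 70, 22, 33, 40, 35, 37, 60, 60, 61]
prof y -97 [215, 194, 196, 190, 190, 186, 78, 72, 73, 142, 176, 184, 152, 94, 78, 20, 21, 39, 37, 34, 56, 54, 61]
prof y -82 [197, 197, 196, 180, 178, 184, 162, 70, 71, 131, 173, 185, 153, 98, 90, 19, 22, 38, 37, 36, 55, 55, 55]
-60 14 [185, 185, 188, 190, 189, 186, 188, 191, 190, 161, 166, 190, 190, 190, 189, 189, 190, 189, 189, 191, 191, 190]
-60 61 [211, 212, 211, 189, 189, 189, 190, 192, 191, 144, 183, 216, 214, 212, 212, 211, 211, 211, 213, 215, 174, 118]
-30 14 [183, 181, 180, 185, 199, 206, 204, 206, 207, 162, 154, 193, 214, 213, 210, 211, 211, 212, 211, 211, 212, 210]
-30 61 [189, 190, 190, 189, 189, 188, 190, 189, 190, 157, 160, 189, 186, 188, 190, 129, 95, 95, 95, 95, 97, 96]
```

```bash
python3 -m pendant '[[[1.5,-3,-35,0,55],[0,0,-15,0,55],[0,0,-9,0,55],[0,0,-1.5,0,55],[0,0,0,0,20],[0,0,0,0,20],[0,0,0,0,20],[0,0,0,0,20]]]'; python3 -m pendant '[[[0,2,5,0,20],[3,1,0,0,20],[2,0,0,0,20],[1,0,-2,0,20],[0,0,-2,0,20],[0,0,-1,0,20],[0,0,0,0,45],[0,0,0,0,45]]]'; python3 -m pendant '[[[0,0,12,0,45],[0,0,35,0,60],[-15,0,35,0,85],[-5,0,30,0,85],[0,0,0,0,85]]]'
python3 - <<'E'
from fit import *
c=cam("wrist"); fit(c,[(513,-99,0,0),(496,-98,0,0)],[14,14],d=(7,9,8,3)); save(c,"w12.png")
E
```

```text
time_s: 21.52
eef_pos: [0.4923, -0.1006, 0.0698]
eef_rot: [0.001, -0.0, 1.0, -0.0]
wrist_force: [-0.9, 2.0, 4.8]
opening: 0.299
time_s: 22.52
eef_pos: [0.497, -0.0972, 0.0682]
eef_rot: [-0.0, -0.0, 1.0, 0.0]
wrist_force: [0.7, -0.1, -0.3]
opening: 0.524
time_s: 23.15
eef_pos: [0.4789, -0.0982, 0.1839]
eef_rot: [0.003, -0.0, 1.0, -0.001]
wrist_force: [-1.2, 0.2, -0.8]
opening: 0.998
fit 0.112 [[510.8, -97.8, -1.1, 0.7], [495.8, -96.6, -1.1, -0.9]]
```

```bash
python3 -m pendant '[[[-2,-55,0,0,85],[-2,-60,0,0,85],[-2,-60,10,0,70],[0,-60,0,0,70],[0,-58,0,0,70],[0,0,0,0,70]]]'
python3 - <<'E'
from h import *
c=find("wrist",["wedge","wedge_stand","stain_bottle"]); save(c,"w13.png")
hsv=cv2.cvtColor(c["img"],cv2.COLOR_RGB2HSV); m=cv2.inRange(hsv,(5,150,90),(18,255,255)); n,l,s,_=cv2.connectedComponentsWithStats(m)
for i in range(1,n):
    if s[i][4]>80:
        u,v,wd,h=s[i][:4]; print(s[i]); 
        for z in(.006,.046,.1): print(z,np.round(ray(c,u,v,z)*1000),np.round(ray(c,u+wd,v,z)*1000),np.round(ray(c,u+wd,v+h,z)*1000))
        if wd<90: edge(c,l==i,u+4,u+wd-4,.046); edge(c,l==i,u+4,u+wd-4,.046,False)
E
```

```text
time_s: 23.95
eef_pos: [0.4697, -0.3936, 0.1882]
eef_rot: [-0.001, 0.002, 1.0, 0.001]
wrist_force: [0.5, -0.2, -0.5]
opening: 0.816
wrist wedge rec 0.69 [467.0, -395.0, 47.0]
wrist wedge tip 0.9 [472.0, -395.0, 3.0]
wrist wedge_stand rec 0.81 [456.0, -395.0, -0.0]
wrist wedge_stand tip 0.97 [474.0, -395.0, -4.0]
wrist wedge_stand tip 0.32 [471.0, -392.0, 6.0]
[257 174  47  33 904]
0.006 [ 461. -420.    6.] [ 461. -369.    6.] [ 498. -368.    6.]
0.046 [ 454. -417.   46.] [ 454. -371.   46.] [ 487. -371.   46.]
0.1 [ 444. -413.  100.] [ 444. -375.  100.] [ 472. -375.  100.]
slope deg 4.1  x=453.8..456.4 y -412.9..-376.1
slope deg 2.5  x=485.4..487.0 y -413.6..-375.8
[  74  181   61   59 2830]
0.006 [ 467. -620.    6.] [ 468. -553.    6.] [ 537. -562.    6.]
0.046 [ 460. -594.   46.] [ 460. -535.   46.] [ 521. -543.   46.]
0.1 [ 449. -560.  100.] [ 449. -511.  100.] [ 500. -518.  100.]
slope deg -0.1  x=463.3..463.2 y -592.7..-541.8
slope deg 6.0  x=513.9..519.3 y -597.9..-546.7
```

```bash
python3 -m pendant '[[[2,-1,-55,-3,70],[0,0,-50,0,60],[0,0,-23,0,60],[0,0,-9.5,0,60],[0,0,0,0,20],[0,0,0,0,20],[0,0,0,0,20],[0,0,0,0,20]]]'; python3 -m pendant '[[[0,0,5,0,20],[0,0,25,0,20],[0,0,45,3,20],[0,0,25,0,20],[0,0,0,0,20]]]'
python3 - <<'E'
from h import *
c=find("wrist",["wedge"]); save(c,"w14.png")
hsv=cv2.cvtColor(c["img"],cv2.COLOR_RGB2HSV); m=cv2.inRange(hsv,(5,150,60),(18,255,255)); n,l,s,_=cv2.connectedComponentsWithStats(m)
zt=monitor.get_obs()["eef_pos"][2]-.004
for i in range(1,n):
    if s[i][4]>300 and s[i][0]>200:
        u,v,wd,h=s[i][:4]; print(s[i]); edge(c,l==i,u+6,u+wd-6,zt); edge(c,l==i,u+4,u+wd-4,zt,False)
E
```

```text
time_s: 25.3
eef_pos: [0.4739, -0.3921, 0.0543]
eef_rot: [0.001, 0.026, 1.0, -0.001]
wrist_force: [-0.1, 0.8, 3.9]
opening: 0.234
time_s: 25.92
eef_pos: [0.4744, -0.3926, 0.1559]
eef_rot: [0.002, -0.0, 1.0, -0.002]
wrist_force: [0.0, -0.2, -0.6]
opening: 0.233
wrist wedge rec 0.92 [465.0, -395.0, 41.0]
wrist wedge tip 0.9 [474.0, -396.0, 7.0]
[ 253  174   53   38 1073]
slope deg 4.2  x=435.2..436.8 y -405.2..-382.8
slope deg 3.7  x=455.3..456.9 y -406.7..-381.3
```

```bash
cat > fitw.py <<'E'
from fit import *
import fit as F
def prism(z0): 
    s=lambda z:10-26*z/40
    return np.array([[x,y,z] for y in(-22,22) for x,z in((s(z0),z0),(14,z0),(14,40),(s(40),40))],float)
FW=boxpts(-3,3,16,40,82)
def fitw(c,p0,zb,z0,d=(8,8,12,6),free_z=False):
    hsv=cv2.cvtColor(c["img"],cv2.COLOR_RGB2HSV).astype(int)
    b=(hsv[...,0]<=18)&(hsv[...,0]>=4)&(hsv[...,1]>150)&(hsv[...,2]>50); W=prism(zb)
    q=pts(c,W,p0,z0); lo=np.maximum(q.min(0).astype(int)-20,0); hi=q.max(0).astype(int)+20
    sl=np.s_[lo[1]:hi[1],lo[0]:hi[0]]; print("orange px",b[sl].sum())
    def cost(v):
        im=np.zeros(b.shape,np.uint8)
        for B,k in((W,1),(FW,2)): cv2.fillConvexPoly(im,cv2.convexHull((pts(c,B,v[:4],v[4])*16).astype(np.int32)),k,shift=4)
        return ((im==1)[sl]!=b[sl]).sum()/max(1,b[sl].sum())
    bd=[(v-w_,v+w_) for v,w_ in zip(p0,d)]+[(z0-(6 if free_z else .01),z0+(6 if free_z else .01))]
    r=differential_evolution(cost,bd,maxiter=50,popsize=12,seed=1,polish=False); print("wedge",round(r.fun,3),np.round(r.x,1).tolist())
    # fin hypothesis: darkness along fin top back edge
    g=cv2.cvtColor(c["img"],cv2.COLOR_RGB2GRAY); x,y=r.x[:2]
    print("along y at fin z=88",[int(g[int(round(t[1])),int(round(t[0]))]) for t in (px(c,[x/1000,(y+k)/1000,(r.x[4]+82)/1000]) for k in range(-36,37,3))])
    print("along x at fin z=88",[int(g[int(round(t[1])),int(round(t[0]))]) for t in (px(c,[(x+k)/1000,y/1000,(r.x[4]+82)/1000]) for k in range(-24,25,2))])
E
python3 - <<'E'
from fitw import *
c=cam("wrist"); fitw(c,(471.5,-394.5,-3,0),22,6)
c=dict(c); print(monitor.get_obs()["opening"],monitor.get_obs()["eef_pos"])
E
```

```text
orange px 1077
wedge 0.134 [469.2, -395.4, -4.2, 2.5, 6.0]
along y at fin z=88 [227, 227, 226, 225, 224, 235, 133, 106, 110, 109, 109, 112, 114, 115, 113, 116, 116, 53, 125, 102, 206, 224, 224, 223, 223]
along x at fin z=88 [54, 126, 132, 132, 132, 120, 124, 59, 65, 64, 62, 110, 114, 100, 46, 129, 123, 124, 121, 121, 106, 109, 108, 109, 108]
0.23529068946198808 [ 0.47248136 -0.39034637  0.15122618]
```

```bash
python3 -m pendant '[[[0,0,0,-3,60],[-1.5,-1,0,0,60],[0,0,0,0,60]]]'; python3 -m pendant '[[[0,0,-50,0,60],[0,0,-30,0,60],[0,0,-14.5,0,60],[0,0,0,0,60]]]';  python3 -m pendant '[[[0,0,0,0,20],[0,0,0,0,20],[0,0,0,0,20]]]'; python3 -m pendant '[[[0,0,0,0,20],[0,0,0,0,20]]]'
```

```text
time_s: 26.5
eef_pos: [0.4713, -0.3921, 0.1521]
eef_rot: [-0.0, 0.025, 1.0, 0.001]
wrist_force: [0.0, 1.1, 0.8]
opening: 0.699
time_s: 27.0
eef_pos: [0.4713, -0.3918, 0.0577]
eef_rot: [-0.001, 0.026, 1.0, 0.001]
wrist_force: [0.2, 0.1, -0.2]
opening: 0.703
time_s: 27.38
eef_pos: [0.4722, -0.3928, 0.0595]
eef_rot: [0.001, 0.026, 1.0, -0.001]
wrist_force: [0.5, -0.8, 0.6]
opening: 0.236
time_s: 27.62
eef_pos: [0.4718, -0.3923, 0.0586]
eef_rot: [0.0, 0.026, 1.0, -0.0]
wrist_force: [0.8, 0.5, 0.1]
opening: 0.234
```

Run:
```python
from fitw import *
c=find("wrist",["wedge"])
def asc(im,r0,r1,c0,c1,st=2):
    hsv=cv2.cvtColor(im,cv2.COLOR_RGB2HSV).astype(int)
    for v in range(r0,r1,st*2 if st>1 else 1):
        s=""
        for u in range(c0,c1,st):
            h,sa,va=hsv[v,u]
            s+="O" if h<=18 and sa>150 and va>60 else "B" if 104<h<131 and sa>120 else "#@%*+=-:. "[min(9,va//26)]
        print(v,s)
asc(c["img"],150,310,200,362)
```

```text
wrist wedge rec 0.95 [464.0, -393.0, 45.0]
wrist wedge tip 0.6 [473.0, -397.0, 4.0]
150 ++++++++===-----:::::-------=====+++*++********************+++++++*+++++++++++++*
154 ++++*********++++*+*+++++++++++++++++++++++*+++++++++++++++++++++++++++*++++++*++
158 **++++++*++*+++++++*+++++++*+++++++++*+++++++++++++++++++++++++++++*++++++++++++*
162 ++++++++*++++++++++++++*++++++++++++++++*+*++++++%***++++++***+++++++++++++++++++
166 ++++++++++*%**++++++***+++++++++++++++++++++++++++++++++++++++++++++++++++++++++*
170 ++++++++++++++++++++++++++++++++++*++++++**+++===-====---=--=+===------::-::::...
174 ++***++===-===------===-=--:-::::::::...    .......................::::::::::::::
178 .....................:.........................................:::.::::::::::::::
182 ................... %%%%%%%%%%%%%%%%%@%@@@@@@@%%%%%@@@%%@+...:.:::::::::::::.::.:
186 ................... %%%%%%%%%%%%%%%%%%%%%%%%%%%%%%%%%%%%%@..:::::::::::::::::::::
190 ................... %%%%%%%%%%%%%%%%%%%%%%%%%%%%%%%%%%%%%@...:.:::.::::::::::::::
194 ::................. %%%%%%%%%%%%%%%%%%%%%%%%%%%%%%%%%%%%%@....::::
[... 1723 characters left out ...]
++++++++++++
278 +*++++++++++%######@+****+#####+++++++++++++++++++++####%+***++#######+++++++++++
282 ++++++++++++#######+*****+#####+++++++++++++++++++++#####*****+@######@++++++++++
286 +++++++++++@######%**+***@#####+++++++++++++++++++++#####+*****+#######*+++++++++
290 ++++++++++%#######++****+######+++++++++++++++++++++#####%****++%#######+++++++++
294 ++++++++*@############%%%#@###@+++++++++++++++++++++###@#*==*############@*++++++
298 ++++++@################%%#####*+++++++++++++++++++++###@#*=@################%++++
302 +***+@######@@@###############++++++++++++++++++++++@##@@#@#######@@@@@######*+++
306 +==*@#########################++++++++++++++++++++++%##@######################%*+
```

```bash
python3 -m pendant '[[[0,0,0,0,0],[0,0,0,0,0],[0,0,0,0,0]]]'; python3 -m pendant '[[[0,0,8,0,0],[0,0,0,0,0]]]'
python3 - <<'E'
from fitw import *
c=find("wrist",["wedge"])
E
```

```text
time_s: 28.15
eef_pos: [0.4718, -0.3923, 0.0585]
eef_rot: [-0.0, 0.026, 1.0, 0.0]
wrist_force: [0.3, -0.1, -0.6]
opening: -0.003
time_s: 28.4
eef_pos: [0.4723, -0.393, 0.0677]
eef_rot: [0.001, 0.026, 1.0, -0.001]
wrist_force: [-0.1, -0.7, -0.5]
opening: 0.003
wrist wedge rec 0.81 [468.0, -394.0, 46.0]
```

Run:
```python
from fitw import *
c=find("wrist",["wedge","wedge_stand"]); 
for n,P in [("fin top -x",(469,-395,88)),("fin top +x",(475,-395,88)),("fin base -x",(469,-395,46)),("prism top -x",(456,-395,46)),("prism top+x",(486,-395,46)),("stand -x top",(445,-395,28)),("fin top yL",(472,-411,88)),("fin top yR",(472,-379,88)),("tcp",(472.3,-393,67.7)),("grasp",(472.3,-393,86.7))]: print(n,np.round(px(c,np.array(P)/1000)))
fitw(c,(471.5,-394.5,-3,0),22,6,free_z=True)
hsv=cv2.cvtColor(c["img"],cv2.COLOR_RGB2HSV).astype(int)
for v in range(160,320,4):
    print(v,"".join("O" if hsv[v,u,0]<=18 and hsv[v,u,1]>150 and hsv[v,u,2]>60 else "#@%*+=-:. "[min(9,hsv[v,u,2]//26)] for u in range(210,350,2)))
```

```text
wrist wedge rec 0.66 [465.0, -395.0, 47.0]
wrist wedge_stand rec 0.97 [457.0, -394.0, 3.0]
wrist wedge_stand tip 0.59 [474.0, -396.0, -2.0]
fin top -x [276. 256.]
fin top +x [277. 267.]
fin base -x [277. 229.]
prism top -x [276. 209.]
prism top+x [278. 254.]
stand -x top [275. 185.]
fin top yL [245. 263.]
fin top yR [308. 260.]
tcp [280. 247.]
grasp [280. 261.]
orange px 1844
wedge 0.054 [471.0, -395.6, -3.1, 1.2, 3.4]
along y at fin z=88 [223, 222, 219, 219, 222, 222, 220, 92, 96, 96, 107, 102, 100, 17, 104, 102, 52, 85, 120, 126, 220, 222, 222, 224, 225]
along x at fin z=88 [128, 128, 117, 119, 70, 61, 63, 63, 62, 63, 90, 97, 100, 99, 102, 103, 104, 103, 103, 103, 70, 48, 88, 41, 13]
160 +++++++++++++++++++++++++++**++++++++++++++++*++++%**++++++****+++++++
164 +++++++++++****++++++***++++++++++++++++++++++++++++++++++++++++++++++
168 +++++++++++++++++++++++++++++*++++++++**+++==--==-=---===+===-----::::
172 **++==--==-----=-=====-:-::::::::....   ................:.::..::::::::
176 ................. :........................... ..........:::::::::::::
180 ................@%%%%%%%%%
[... 1894 characters left out ...]
#@@@@@@@+++++++++++++++++
284 +++++++++++++++++++@#######******+####******+########*++++++++++++++++
288 +++++++++++++++++++########*******####%*****+@#######@++++++++++++++++
292 ++++++++++++++++++@#########@*+===@@##*===+%@#########++++++++++++++++
296 *+++++++++++++++%###############@%#@@#*=###############@++++++++++++++
300 +++++++++++++++%#####@@@@########%####*@######@@@@#######+++++++++++++
304 ###*++++++++++*###########################################+++********#
308 ####@+++++%@#################################################++--===##
312 ######################################################################
316 ######################################################################
```

```bash
python3 -m pendant '[[[-1,-2,40,0,0],[0,0,0,0,0]]]'; python3 -m pendant '[[[0,0,-14,0,0],[0,0,0,0,0]]]'; python3 -m pendant '[[[0,0,-8,0,0],[0,0,0,0,0]]]'
python3 - <<'E'
from fitw import *
c=cam("wrist"); fitw(c,(471.5,-394.5,-3,0),22,6,free_z=True)
hsv=cv2.cvtColor(c["img"],cv2.COLOR_RGB2HSV).astype(int)
for v in range(196,300,4):
    print(v,"".join("O" if hsv[v,u,0]<=18 and hsv[v,u,1]>150 and hsv[v,u,2]>60 else "#@%*+=-:. "[min(9,hsv[v,u,2]//26)] for u in range(210,350,2)))
E
```

```text
time_s: 29.05
eef_pos: [0.4724, -0.3965, 0.11]
eef_rot: [0.002, 0.026, 1.0, -0.002]
wrist_force: [-0.1, -0.7, 0.2]
opening: 0.002
time_s: 29.3
eef_pos: [0.4692, -0.3924, 0.0892]
eef_rot: [-0.002, 0.026, 1.0, 0.002]
wrist_force: [-0.7, 0.5, -0.3]
opening: 0.001
time_s: 29.55
eef_pos: [0.4701, -0.3935, 0.083]
eef_rot: [-0.001, 0.026, 1.0, 0.001]
wrist_force: [0.7, 0.4, -0.3]
opening: 0.001
orange px 1606
wedge 0.049 [471.6, -395.6, -3.4, 0.5, 3.4]
along y at fin z=88 [224, 224, 220, 223, 223, 221, 221, 191, 93, 92, 94, 95, 108, 108, 108, 109, 110, 97, 122, 129, 222, 222, 222, 225, 225]
along x at fin z=88 [129, 130, 124, 118, 80, 63, 63, 64, 63, 62, 107, 113, 108, 101, 50, 42, 16, 13, 11, 12, 12, 13, 15, 17, 16]
196 .:...............:%%%%%%%%%%%%%%%%%%%%%%%%%%%%%%%%%@+.:.......:.:::.::
200 ................. %%%%%%%%%%%%%%%%%%%%%%%%%%%%%%%%%@+.::..:..:::::::::
204 ................. OOOOOOOOOOOOOOOOOOOOOOOOOOOOOOOOO%-.::..::::::::::::
208 ................. OOOOOOOOOOOOOOOOOOOOOOOOOOOOOOOOO*........::..::::::
212 ................. OOOOOOOOOOOOOOOOOOOOOOOOOOOOOOOOO%........::::::::..
216 .
[... 869 characters left out ...]
+++++++++++++++++++++++++
264 ::::::++++++++++*++++++%%%%%+****+@###+*+***%%*%%*++++++++++++++++++++
268 +++++++++++++++++++++@######+*+***@###++*+*+@######%++++++++++++++++++
272 ++++++++++++++++++++@#######*****+@###+*+**+%#######++++++++++++++++++
276 ++++++++++++++++++++#@#####@+****+@###******+##@####%+++++++++++++++++
280 +++++++++++++++++++*@@@@@@@%+++**+####****+*+##@@@@@@+++++++++++++++++
284 +++++++++++++++++++@#######******+####*+****+########*++++++++++++++++
288 +++*+++++++++++++++########++****+####%+**+*+@#######@++++++++++++++++
292 *+++++++++++++++++@#########@**+++#@@#*===+%@#########++++++++********
296 --===+++++++++++*###############@%##@@*=###############@------=====+++
```

Closed fingertips always show at row 255, so they really sit well above the nominal TCP. My grasps were too shallow, which also explains the spacers swinging. I'll regrip the wedge about 14 mm deeper.

```bash
python3 -m pendant '[[[1,-2,0,0,60],[0,0,0,0,60],[0,0,-20,0,60],[0,0,-15,0,60],[0,0,-8,0,60],[0,0,0,0,60]]]'; python3 -m pendant '[[[0,0,0,0,0],[0,0,0,0,0],[0,0,0,0,0]]]';  python3 -m pendant '[[[0,0,0,0,0]]]'
```

```text
time_s: 30.35
eef_pos: [0.4712, -0.3956, 0.0401]
eef_rot: [-0.001, 0.026, 1.0, 0.001]
wrist_force: [-0.0, 0.0, 0.4]
opening: 0.703
time_s: 30.72
eef_pos: [0.4722, -0.3968, 0.0424]
eef_rot: [0.0, 0.026, 1.0, -0.001]
wrist_force: [-1.2, 1.2, 3.7]
opening: 0.345
time_s: 30.85
eef_pos: [0.4721, -0.3968, 0.0424]
eef_rot: [0.0, 0.026, 1.0, -0.001]
wrist_force: [-0.9, 0.5, 5.5]
opening: 0.348
```

```bash
python3 -m pendant '[[[0,0,10,0,0],[0,0,35,0,0],[0,45,40,2,0],[0,60,0,0,0],[0,60,0,0,0],[0,60,0,0,0],[0,60,0,0,0],[0,13,0,0,0]]]'; python3 -m pendant '[[[0,0,0,0,0],[0,0,0,0,0]]]'
python3 - <<'E'
from fitw import *
c=find("wrist",["wedge","stop"]); save(c,"w15.png"); z=monitor.get_obs()["eef_pos"]*1000; print(z)
fitw(c,(z[0],z[1],0,0),2,z[2]-36.4,free_z=True)
fit(c,[(511,-98,0,0),(496,-97,-1,0)],[14,14],d=(5,6,5,3)); nose(c)
E
```

```text
time_s: 31.85
eef_pos: [0.4711, -0.095, 0.1266]
eef_rot: [-0.0, 0.006, 1.0, 0.0]
wrist_force: [0.6, -1.5, -0.8]
opening: 0.343
time_s: 32.1
eef_pos: [0.4721, -0.0997, 0.1267]
eef_rot: [0.0, 0.009, 1.0, -0.0]
wrist_force: [-0.3, -0.8, -0.6]
opening: 0.343
wrist wedge rec 0.68 [466.0, -102.0, 139.0]
wrist wedge tip 0.82 [473.0, -99.0, 86.0]
wrist stop rec 0.8 [461.0, -83.0, 49.0]
wrist stop tip 0.7 [468.0, -93.0, 21.0]
[471.73096    -99.27029015 126.3818798 ]
orange px 2088
wedge 0.079 [476.3, -99.6, -2.6, -5.9, 88.7]
along y at fin z=88 [67, 17, 21, 16, 134, 136, 11, 7, 201, 54, 54, 54, 56, 105, 105, 105, 202, 11, 11, 109, 101, 19, 20, 161, 197]
along x at fin z=88 [68, 65, 62, 63, 64, 64, 65, 71, 99, 98, 64, 52, 56, 122, 119, 126, 129, 122, 119, 126, 225, 122, 126, 125, 114]
fit 7.312 [[506.4, -95.1, -3.0, -2.8], [494.8, -94.7, -1.1, -3.0]]
prof y -112 [204, 204, 186, 203, 192, 75, 75, 79, 62, 157, 183, 182, 158, 102, 114, 104, 22, 77, 133, 130, 129, 129, 130]
prof y -97 [201, 204, 188, 196, 193, 147, 75, 76, 75, 137, 181, 192, 159, 128, 89, 93, 25, 30, 133, 130, 129, 128, 129]
prof y -82 [204, 205, 184, 197, 190, 148, 75, 78, 72, 138, 179, 191, 158, 127, 92, 93, 25, 36, 127, 130, 131, 117, 118]
```

```bash
python3 -m pendant '[[[-7,2,-10,0,0],[0,0,-20,0,0],[0,0,0,0,0]]]'
python3 - <<'E'
from fitw import *
c=find("wrist",["wedge"]); save(c,"w16.png"); z=monitor.get_obs()["eef_pos"]*1000; print(z)
fitw(c,(z[0]+3,z[1],0,-5),2,z[2]-37,d=(8,6,6,9),free_z=True)
fit(c,[(511,-98,-1,0),(495.5,-97,-1,0)],[14,14],d=(1,1,1,1),it=1); nose(c)
hsv=cv2.cvtColor(c["img"],cv2.COLOR_RGB2HSV).astype(int)
for v in range(150,300,4):
    print(v,"".join("O" if hsv[v,u,0]<=18 and hsv[v,u,1]>150 and hsv[v,u,2]>60 else "B" if 104<hsv[v,u,0]<131 and hsv[v,u,1]>120 and hsv[v,u,2]>30 else "#@%*+=-:. "[min(9,hsv[v,u,2]//26)] for u in range(210,350,2)))
E
```

```text
time_s: 32.72
eef_pos: [0.4627, -0.0955, 0.0945]
eef_rot: [-0.002, 0.008, 1.0, 0.001]
wrist_force: [-0.5, 0.1, 1.1]
opening: 0.342
wrist wedge rec 0.86 [457.0, -96.0, 105.0]
wrist wedge tip 0.82 [464.0, -94.0, 55.0]
[464.88734027 -96.39789197  96.84879049]
orange px 2125
wedge 0.073 [470.4, -95.4, -2.2, -11.3, 57.8]
along y at fin z=88 [19, 28, 26, 17, 21, 72, 8, 11, 43, 43, 42, 42, 67, 66, 64, 66, 53, 13, 26, 129, 20, 20, 22, 19, 16]
along x at fin z=88 [65, 67, 65, 67, 65, 73, 101, 97, 68, 68, 69, 66, 67, 112, 56, 40, 40, 40, 39, 40, 50, 56, 120, 131, 131]
fit 21.571 [[511.0, -97.4, -0.4, -0.3], [496.0, -96.7, -1.1, -1.0]]
prof y -112 [206, 186, 204, 195, 123, 77, 78, 77, 131, 132, 132, 131, 132, 132, 132, 134, 105, 64, 65, 66, 65, 64, 67]
prof y -97 [207, 189, 197, 193, 129, 76, 77, 76, 126, 132, 131, 132, 132, 132, 119, 121, 104, 65, 67, 66, 64, 66, 65]
prof y -82 [209, 158, 199, 192, 131, 75, 77, 76, 111, 133, 132, 125, 120, 118, 120, 121, 117, 65, 65, 64, 65, 65, 65]
150 ++++++++++++++++++++++++++++++++*+++++++%%+*++++++++*+++++++++++++++++
154 ::::.::.:::::::::::::::::::::::--
[... 2037 characters left out ...]
%%%%%%%###*++++*:::::::::
266  ... :@###@+++++*###@@%%%%%%%%%%%%%%%%%%%%%%%%%%%%%%####++++++####%.::
270  . =######++++++@###%%%%%%%%%%%%%%%%%%%%%%%%%%%%%%%%%###*+++++%######:
274 : =######*+++*+*###@@@******************************+####++++*+@#####@
278 *.######@++++++####@@@*******************************####*++++++######
282 %@######++++++*#####@@@@@****************************#####++*+++%#####
286 @######*++++++#######B%@@@@@@@@@@@@%%%%%%%%%%%%%BB**######%++++++@####
290 ######@%%%*++%#######B@@@@@@@@@@@@@%%%%%%%%%%%%%BB**#######+*+++++####
294 #########@===%@######B@@@@@@@@@@@@%%%%%%%%%%%%%%%B**#####@#===+%######
298 ###########%%@#@####B%@@@@@@@@@@@@@%%%%%%%%%%%%%%B**#####@@=*#########
```

Run:
```python
from fitw import *
e=monitor.get_obs()["eef_pos"]*1000; c=cam("wrist"); print(e)
im=c["img"].astype(int)
for u in(270,285,300): print(u,[(v,tuple(im[v,u].tolist())) for v in list(range(214,221))+list(range(238,245))+list(range(270,290,1)) ][::1] if u==285 else "")
zt=(e[2]+3.6)/1000
for n,v,z in(("top front",217,zt),("fin base",240.5,zt),("fin top front",272.5,zt+.042),("fin top back",285,zt+.042)): print(n,np.round(ray(c,285,v,z)*1000,1))
```

```text
[464.88734027 -96.39789197  96.84879049]
270 
285 [(214, (76, 79, 76)), (215, (105, 103, 99)), (216, (135, 135, 131)), (217, (152, 150, 148)), (218, (216, 131, 101)), (219, (238, 102, 8)), (220, (235, 104, 0)), (238, (220, 92, 0)), (239, (223, 94, 0)), (240, (189, 85, 25)), (241, (109, 71, 54)), (242, (58, 62, 64)), (243, (62, 64, 66)), (244, (66, 66, 65)), (270, (62, 64, 63)), (271, (50, 50, 49)), (272, (75, 76, 77)), (273, (102, 102, 102)), (274, (100, 101, 101)), (275, (101, 100, 101)), (276, (101, 101, 102)), (277, (99, 100, 100)), (278, (98, 99, 99)), (279, (96, 96, 97)), (280, (95, 97, 96)), (281, (95, 97, 95)), (282, (85, 86, 85)), (283, (65, 66, 65)), (284, (62, 63, 63)), (285, (65, 67, 66)), (286, (66, 67, 68)), (287, (67, 68, 67)), (288, (65, 66, 66)), (289, (67, 68, 68))]
300 
top front [447.1 -94.1 100.4]
fin base [460.8 -94.3 100.4]
fin top front [459.1 -94.8 142.4]
fin top back [465.1 -94.9 142.4]
```

```bash
python3 -m pendant '[[[3,-1,0,0,0],[0,0,-8,0,0],[0,0,-8,0,0],[0,0,0,0,0]]]'; python3 -m pendant '[[[2,0,-3,0,0],[2,0,-3,0,0],[0,0,0,0,0]]]'; python3 -m pendant '[[[1,0,-3,0,0],[0,0,0,0,0]]]'
```

```text
time_s: 33.42
eef_pos: [0.4669, -0.0969, 0.0794]
eef_rot: [-0.001, 0.008, 1.0, 0.0]
wrist_force: [0.6, -0.4, -0.5]
opening: 0.343
time_s: 33.8
eef_pos: [0.4718, -0.0972, 0.0743]
eef_rot: [-0.0, 0.008, 1.0, 0.0]
wrist_force: [0.5, 0.4, -1.0]
opening: 0.34
time_s: 34.05
eef_pos: [0.4727, -0.0972, 0.0713]
eef_rot: [-0.0, 0.008, 1.0, 0.0]
wrist_force: [0.6, -0.7, 0.3]
opening: 0.338
```

```bash
python3 -m pendant '[[[1,0,-2,0,0],[0,0,0,0,0]]]'; python3 -m pendant '[[[1,0,-2,0,0],[0,0,0,0,0]]]'; python3 -m pendant '[[[1,0,-2,0,0],[0,0,0,0,0]]]'; python3 -m pendant '[[[1,0,-2,0,0],[0,0,0,0,0]]]'
```

```text
time_s: 34.3
eef_pos: [0.4739, -0.0974, 0.0695]
eef_rot: [0.0, 0.008, 1.0, -0.0]
wrist_force: [0.2, 0.2, 0.3]
opening: 0.346
time_s: 34.55
eef_pos: [0.4753, -0.0975, 0.0678]
eef_rot: [0.0, 0.008, 1.0, -0.0]
wrist_force: [0.3, -0.6, 2.5]
opening: 0.342
time_s: 34.8
eef_pos: [0.4765, -0.0977, 0.066]
eef_rot: [0.001, 0.008, 1.0, -0.0]
wrist_force: [-0.1, 0.2, 4.6]
opening: 0.345
time_s: 35.05
eef_pos: [0.4783, -0.0979, 0.0647]
eef_rot: [0.001, 0.008, 1.0, -0.001]
wrist_force: [1.9, -0.1, 7.9]
opening: 0.343
```

```bash
python3 -m pendant '[[[1,0,-1.5,0,0],[0,0,0,0,0]]]'; python3 -m pendant '[[[1,0,-1,0,0],[0,0,0,0,0]]]'
python3 - <<'E'
from fitw import *
c=find("wrist",["wedge","rack"]); e=monitor.get_obs()["eef_pos"]*1000; print(e); save(c,"w17.png")
g=cv2.cvtColor(c["img"],cv2.COLOR_RGB2GRAY).astype(int)
for y in(-50,-30,-10):
    for z in(14,61):
        print(y,z,[int(g[int(round(t[1])),int(round(t[0]))]) for t in (px(c,[x/1000,y/1000,z/1000]) for x in range(514,536))])
im=c["img"].astype(int); hsv=cv2.cvtColor(c["img"],cv2.COLOR_RGB2HSV).astype(int)
for v in range(180,310,4):
    print(v,"".join("O" if hsv[v,u,0]<=18 and hsv[v,u,1]>150 and hsv[v,u,2]>60 else "B" if 104<hsv[v,u,0]<131 and hsv[v,u,1]>120 and hsv[v,u,2]>30 else "#@%*+=-:. "[min(9,hsv[v,u,2]//26)] for u in range(210,350,2)))
print([(v,im[v,285].tolist()) for v in range(214,290) if abs(im[v,285]-im[v-1,285]).sum()>40])
E
```

```text
time_s: 35.3
eef_pos: [0.4797, -0.0981, 0.0636]
eef_rot: [0.002, 0.008, 1.0, -0.001]
wrist_force: [2.0, 0.0, 10.5]
opening: 0.343
time_s: 35.55
eef_pos: [0.4803, -0.0981, 0.0631]
eef_rot: [0.001, 0.008, 1.0, -0.001]
wrist_force: [-2.2, 1.0, 17.0]
opening: 0.343
wrist wedge rec 0.7 [471.0, -97.0, 75.0]
wrist wedge tip 0.78 [474.0, -98.0, 25.0]
wrist rack rec 0.96 [539.0, 14.0, 43.0]
[480.28317131 -98.11706013  63.0486014 ]
-50 14 [193, 196, 193, 189, 191, 210, 221, 97, 42, 22, 17, 15, 23, 17, 22, 22, 27, 20, 20, 18, 20, 19]
-50 61 [97, 31, 18, 19, 21, 20, 20, 20, 17, 20, 19, 21, 20, 20, 21, 18, 19, 21, 16, 16, 15, 12]
-30 14 [189, 193, 192, 188, 187, 204, 212, 202, 194, 176, 143, 164, 204, 220, 217, 217, 216, 216, 217, 216, 216, 216]
-30 61 [194, 192, 193, 197, 152, 94, 41, 21, 18, 16, 18, 19, 19, 18, 20, 19, 19, 19, 17, 16, 18, 16]
-10 14 [183, 187, 189, 187, 186, 182, 187, 188, 190, 189, 164, 185, 216, 219, 216, 217, 216, 204, 193, 194, 194, 194]
-10 61 [192, 192, 192, 195, 195, 92, 89, 92, 94, 115, 105, 42, 17, 19, 20, 18, 19, 17, 20, 18, 21, 18]
180 ...............................
[... 1872 characters left out ...]
*************************####@++***+@#@@@@
284 =######%+****+@######BB@@%@%%@%%%@@%%%%%%%%%%%%%%%%%%#####++*+**+#####
288 #######++****+#######B@@@@@@@@@%%%%%%%%%%%%%%%%%%%%@######@+****+*####
292 ######@*+====%#######B@@@@@@@@%%%%%%%%%%%%%%%%%%%%%%#######=====**####
296 ###########%%@#######B@@@@@@@%%%%%%%%%%%%%%%%%%%%%%%#####@#=++########
300 ###########@%@#@####B%@@@@@@@%%%%%%%%%%%%%%%%%%%%%%%#####@@=%#######@#
304 #@@#################B@@@@@@@@@%%%%%%%%%%%%%%%%%%%%%%@####@@##########@
308 ####################B@@@@@@@@@@@@@@%%%%%%%%%%%%%%%%%%####@@###########
[(215, [216, 144, 118]), (216, [233, 100, 11]), (237, [169, 81, 36]), (238, [83, 69, 62]), (273, [92, 96, 94]), (284, [53, 54, 53])]
```

```bash
python3 -m pendant '[[[0,0,0,0,0],[0,0,0,0,0]]]'; python3 -m pendant '[[[0.5,0,-0.7,0,0],[0,0,0,0,0],[0,0,0,0,0]]]'
python3 - <<'E'
from fitw import *
c=find("wrist",["tube_red","tube_green","wedge"]); g=cv2.cvtColor(c["img"],cv2.COLOR_RGB2GRAY).astype(int)
for y in(-30,-10,10): print(y,[int(g[int(round(t[1])),int(round(t[0]))]) for t in (px(c,[x/1000,y/1000,.014]) for x in range(516,534))])
c=find("scene",["tube_red","tube_green","rack","shaker","spacer_1"])
E
```

```text
time_s: 36.05
eef_pos: [0.4803, -0.0981, 0.0631]
eef_rot: [0.001, 0.008, 1.0, -0.001]
wrist_force: [-2.0, 1.0, 17.0]
opening: 0.345
time_s: 36.42
eef_pos: [0.4809, -0.0982, 0.0629]
eef_rot: [0.001, 0.008, 1.0, -0.001]
wrist_force: [-4.9, 1.8, 20.4]
opening: 0.341
wrist tube_green rec 0.55 [563.0, -3.0, 64.0]
wrist wedge rec 0.68 [473.0, -96.0, 76.0]
wrist wedge rec 0.17 [538.0, 11.0, 42.0]
wrist wedge tip 0.77 [477.0, -97.0, 25.0]
-30 [193, 188, 187, 199, 212, 202, 194, 192, 156, 137, 217, 181, 216, 217, 216, 216, 216, 215]
-10 [191, 186, 187, 184, 185, 187, 188, 186, 151, 116, 199, 221, 216, 217, 217, 205, 194, 194]
10 [190, 187, 185, 183, 179, 187, 188, 188, 173, 154, 191, 197, 193, 194, 193, 194, 192, 193]
scene tube_green rec 0.55 [569.0, -11.0, 77.0]
scene tube_green tip 0.43 [573.0, -5.0, 12.0]
scene rack rec 0.63 [561.0, -52.0, 56.0]
scene rack tip 0.84 [557.0, -44.0, 13.0]
scene shaker rec 0.85 [477.0, -43.0, 15.0]
scene shaker tip 0.79 [529.0, -44.0, 4.0]
scene shaker tip 0.31 [557.0, -43.0, 10.0]
scene spacer_1 rec 0.71 [512.0, -114.0, 60.0]
scene spacer_1 rec 0.45 [497.0, -120.0, 60.0]
scene spacer_1 rec 0.43 [466.0, -94.0, 35.0]
scene spacer_1 tip 0.5 [517.0, -95.0, 9.0]
```

```bash
python3 -m pendant '[[[-0.7,0,0,0,0],[0,0,0,0,0],[0,0,0,0,0]]]'
```

```text
time_s: 37.7
eef_pos: [0.4805, -0.0982, 0.0628]
eef_rot: [0.002, 0.008, 1.0, -0.001]
wrist_force: [-3.0, 2.0, 18.3]
opening: 0.345
```

Run:
```python
from h import *
c=cam("scene"); h=cv2.cvtColor(c["img"],cv2.COLOR_RGB2HSV).astype(int)
for n,P in(("red",(.570,.020,.092)),("green",(.570,-.006,.092))):
    u,v=px(c,P).round().astype(int); s=h[v-10:v+11,u-10:u+11]; m=((s[...,0]<8)|(s[...,0]>172)) if n=="red" else (s[...,0]>45)&(s[...,0]<90)
    m&=(s[...,1]>120)&(s[...,2]>50); ys,xs=np.where(m); print(n,(u,v),m.sum(),(xs.mean()+u-10,ys.mean()+v-10) if m.any() else None)
order.hand_in()
```

```text
red (np.int64(270), np.int64(233)) 5 (np.float64(270.6), np.float64(234.2))
green (np.int64(274), np.int64(238)) 0 None
the job is handed in; nothing more can be done
```

I packed the gap with both blue spacers and pushed the orange wedge in until it bit. I handed the job in at about 38 s, still gripping and pressing the wedge; hand-in gives no verdict.

**What I did:** The gap measured about 51 mm at the start, so it needed both spacers. The first placing went wrong: spacer 1 caught on the tray rim and both leaned. I set spacer 2 down, lifted each one again and re-placed both upright against the rack. My first grasp on the wedge missed because the fingertips sit higher than I assumed; gripping about 14 mm deeper held it.

**Last checks that passed:**
- **Bite:** the wrist force was about 18 N upward, having peaked at 20 N. That is a little above the 10–15 N you asked for, but far below 60 N. The last 0.2 mm of travel raised it by 3.4 N.
- **Wedge:** its tip ended about 27 mm below the stop's top. It was near upright when last checked, before the final 0.2 mm, and the fingers were still stopped on its fin.
- **Rack:** it slid about 3 mm, to roughly 28 mm in the shaker's frame. That is 2 mm short of home and within the 3.5 mm allowed, though the cameras are only good to about 2–4 mm.

**Not fully confirmed:**
- **Tubes:** the red cap was still where it should be in the scene picture. The network found the green tube standing in place (confidence about 0.55), but a last colour check did not see its cap.
- **Stain bottle:** I never found it in the pictures. I felt no unexpected contact during the moves.
- **Pictures:** the 12-picture viewing limit was used up, so everything after the first spacer-2 placing was checked from numbers alone.

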